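# Put the right cover back on each watch-parts tray

### The job

The covers of the two watch-parts trays have been mixed up: the blue cover is on the orange tray and the orange cover on the blue one. Swap them, laying one aside in the middle of the green mat meanwhile, so that each tray ends up closed by the cover of its own colour, lying flat and square with its edges flush with the box's sides all round. Set the covers down, don't drop them, and leave the trays and the other things on the bench where they stand.

Things in the scene. Friction and masses are not known exactly. Their poses are not given: they have to be found in the camera images.
- cover_orange: flat orange cover plate, 130 x 90 x 6 mm, about 0.16 kg, no lip: it just rests on a tray's rim. Aluminium bridge handle on top, centred: a bar 70 mm long along the cover's x, 14 mm wide, from 24 to 40 mm above the underside, on two posts. Origin: centre of the underside; x along the long side, z up. Same after a half turn. Starts a little askew on the blue tray.
- cover_blue: flat blue cover plate, 130 x 90 x 6 mm, about 0.16 kg, no lip: it just rests on a tray's rim. Aluminium bridge handle on top, centred: a bar 70 mm long along the cover's x, 14 mm wide, from 24 to 40 mm above the underside, on two posts. Origin: centre of the underside; x along the long side, z up. Same after a half turn. Starts a little askew on the orange tray.
- tray_orange: orange open parts tray, loose, about 0.9 kg. Base flange 150 x 110 mm, 8 mm high, so that 10 mm of it shows all round; box above it 130 x 90 mm outside, walls 7 mm, rim 50 mm above the bench. Origin: centre of the underside; x along the long side, z up. Watch wheels lie inside, below the rim.
- tray_blue: blue open parts tray, loose, about 0.9 kg. Base flange 150 x 110 mm, 8 mm high, so that 10 mm of it shows all round; box above it 130 x 90 mm outside, walls 7 mm, rim 50 mm above the bench. Origin: centre of the underside; x along the long side, z up. Watch wheels lie inside, below the rim.
- tray_orange_rim (a point): centre of the mouth of the orange tray, at rim height, 50 mm above its underside; axes as the tray's
- tray_blue_rim (a point): centre of the mouth of the blue tray, at rim height, 50 mm above its underside; axes as the tray's
- mat: light green bench mat, 200 (its x) x 170 (its y) x 3 mm, fixed to the bench, empty. Origin: centre of the underside
- blower: bystander: teal air-blower bulb with a red nozzle, lying, 110 mm long and 60 mm high. Origin under its middle
- jar: bystander: glass jar with a steel lid, 60 mm across, 65 mm high. Origin: centre of the underside
- screwdriver: bystander: screwdriver with a red handle, 150 mm long, lying on the bench
Things that resemble listed ones, but are neither listed nor needed, are in the scene too. Leave any white look-alike of the cover_orange alone.

How it is judged:
By the outcome, as a careful person would: the job done as asked, in the order asked, and still so for the second after the job is handed in, with the robot touching nothing.
It also fails if it takes over 72 s, if anything falls off the work surface, if the arm or the gripper's body presses on something with over 40 N, if the wrist force passes 120 N, or if a joint passes its speed limit or range.

### The arm

A 6-joint arm with a two-finger parallel gripper is mounted at the origin on the work surface. World frame = base frame: x ahead of the robot, y to its left, z up, the work surface at z = 0. Lengths are in m, angles in rad, forces in N, time in s.
With the tool pointing down it reaches from about 0.275 to 0.725 m from the base axis. Payload 15.9 kg.
Tool frame: the origin (TCP) lies at the very end of the fingers, on their centre line; the grasp point (between the pads) lies 19 mm behind it; z points along the fingers, y is the line along which they close (so a half turn about z gives the same grasp; the last joint's range is limited). The gripper opens to 85 mm and grips with 20 to 120 N. Pads are 22 mm wide; open, the fingers measure 114 mm over their backs; the gripper's body (76 mm by 85 mm) begins 54 mm behind the grasp point. The pads swing forward as they close: fully open they stand 13 mm farther back than shut.
Start: joints at [-1.337, 0.213, -0.034, 1.323, 0, 1.571], TCP at [0.116, -0.486, 0.231] pointing down, gripper open.
Joint ranges: [-2.98, 2.98], [-0.74, 1.72], [-1.14, 1.35], [-2.1, 2.04], [-1.57, 1.44], [-3.14, 3.14]. Speed limits (rad/s): [1.89, 1.89, 2.39, 2.57, 3.14, 3.14].

### API

Orientations are given as a rotation vector (axis times angle).
In Python, from station import arm, cams, close_job gives the robot as it stands.
- The arm moves only by the tool move_arm, never from a script. Its argument "targets" is a list of rows, each an object of numbers: "tx", "ty", "tz": the shift along the tool's x, y, z as a fraction of full scale; "turn": the turn about the tool's z as a fraction of full scale; "hand": the opening, from -1 (shut) to 1 (fully open). In form: [{"tx": .., "ty": .., "tz": .., "turn": .., "hand": ..}, ...]. A call has 1 to 5 rows; each row is the pose to reach, as a shift and turn from the pose commanded when the call began, along the tool's axes at that moment; what a row does not reach only later rows make up. Full scale, the value 1, is 100 mm for a shift and 2 rad for a turn. A row lasts 1/8 s, in which the tool goes at most 62.5 mm and 10.7 degrees, less where a joint would pass 70% of its speed; a pose out of reach is approached as far as the arm can. A call with a number of a shift or a turn outside -1 to 1 is refused whole. A call with a gripper value outside its range is refused whole. The fingers move at their own pace and stop on an object; "force" is the grip in N (left out, the last holds). Time passes only in rows, so rows that repeat a pose let the fingers close. It gives the time, the measured TCP pose, the force, the opening and the grip force at its end, in the units of the state.
- arm.get_state(): the state, without advancing time (a new reading comes with each control period).
- cams.camera(name): name is "scene" or "top" or "wrist"; returns a dict with "img" (420x560x3 uint8, red, green, blue), "intrinsics" (3x3 intrinsics, pixels), "k1" (the pictures are not rectified: a ray, as slopes to the right and down, at radius r is drawn at 1 + k1 r^2 times it, then the intrinsics apply), "view" (4x4, takes a point from world to camera coordinates). Camera axes: x right, y up, looking along -z (the intrinsics and any distortion apply to the point x, -y, -z); pixel columns grow to the right and rows downward; lengths in m; the calibration is good to about 2 mm. A picture is of the moment at which its call begins. There is no depth.
- close_job(): hands the job in; it is judged then, once.
The state is a dict: "time_s": time; "q": joint angles; "qvel": joint speeds; "joint_torque": joint torques, N m; "ee_pos": TCP position; "orientation": TCP orientation; "ft_force": force on the tool from outside, world axes, zero at the start; "wrist_torque": the same for the moment, N m; "finger_gap": finger opening in m; "finger_force": force on a finger pad.
Only numpy, scipy, OpenCV 4.12 (cv2) and the standard library are available. Lean on these libraries where they do the work, as an engineer would, in place of code of your own. Each camera call takes 0.05 s, during which the arm holds its last target. There are 200 camera calls.

## Working session

There is one attempt and no reset: what is moved stays moved. The work goes in short steps, Python scripts to look and compute and a tool call to move; the robot and the scene stay as the last step left them, time stands still between calls to the robot, and variables do not carry over. Pictures are saved under pics/ and viewed, at most 12 in all, crops included, and the job is handed in when it is done.

Besides the shell and the picture viewer there is one more tool, called in YAML: its name, and indented under it one key for each argument. move_arm: Moves the arm, as the interface text tells. Shift numbers are shares of 100 mm and turn numbers shares of 2 rad, none past 1 either way. Its arguments: {"type":"object","properties":{"targets":{"type":"array"},"force":{"type":"number"}},"required":["targets"]}

```bash
mkdir -p pics; ls; python3 - <<'E'
from station import arm,cams
import cv2,numpy as np
s=arm.get_state(); print(s['time_s'],s['ee_pos'],s['orientation'],s['finger_gap'])
for n in ('top','scene'):
    c=cams.camera(n); np.savez(f'{n}.npz',**c); cv2.imwrite(f'pics/{n}0.png',c['img'][:,:,::-1]); print(n,c['intrinsics'],c['k1'],c['view'])
E
```

```text
pics
0.0 [ 0.11573646 -0.48606752  0.23079308] [-3.11902882e+00 -3.66152036e-01  2.22062208e-04] 0.085417168528211
top [[525.38997885   0.         288.43722141]
 [  0.         525.38997885 210.45488168]
 [  0.           0.           1.        ]] -0.19422613495635035 [[ 1.59754676e-02 -9.99869555e-01  2.37851589e-03 -7.88714420e-02]
 [ 9.86907432e-01  1.61501117e-02  1.60477082e-01 -6.27883239e-01]
 [-1.60494562e-01 -2.16321422e-04  9.87036701e-01 -1.43597294e+00]
 [ 0.00000000e+00  0.00000000e+00  0.00000000e+00  1.00000000e+00]]
scene [[409.03325162   0.         276.73997347]
 [  0.         409.03325162 211.56255851]
 [  0.           0.           1.        ]] -0.06287411591292914 [[ 0.11332619  0.99354272 -0.00548055 -0.01002477]
 [-0.57541492  0.07012824  0.8148495   0.30690909]
 [ 0.80997213 -0.0891902   0.57964667 -1.67668292]
 [ 0.          0.          0.          1.        ]]
```

View pics/top0.png

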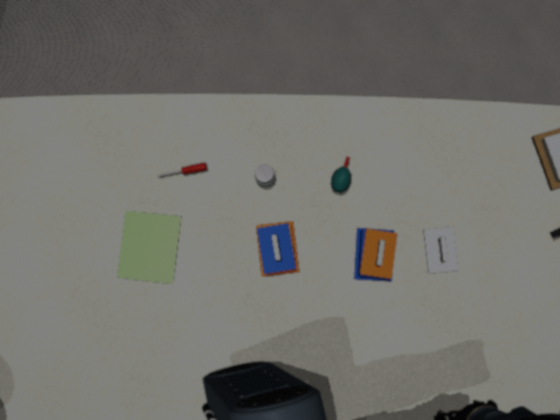

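View pics/scene0.png

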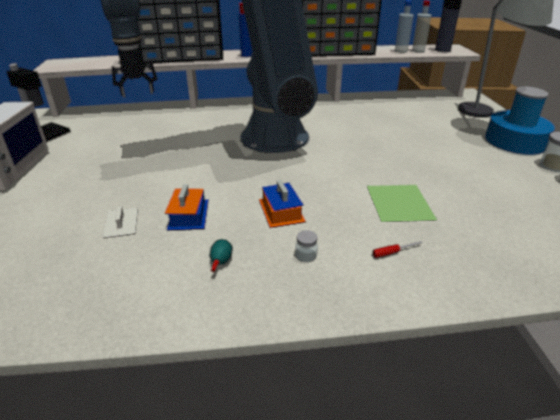

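The top view shows the mat at about (150,247), the blue cover on the orange tray at (277,248), the orange cover on the blue tray at (378,254), and the white look-alike at (440,250). The scene view shows the same layout, with the jar and blower on the far side of the trays.

```bash
cat > h.py <<'E'
import numpy as np,cv2
from scipy.spatial.transform import Rotation as R
def p2w(c,uv,z):
    uv=np.asarray(uv,float).reshape(-1,1,2)
    d=np.array([float(c['k1']),0,0,0])
    n=cv2.undistortPoints(uv,c['intrinsics'],d).reshape(-1,2)
    Rv,t=c['view'][:3,:3],c['view'][:3,3]
    o=-Rv.T@t; r=np.c_[n[:,0],-n[:,1],-np.ones(len(n))]@Rv
    return (o+r*((z-o[2])/r[:,2])[:,None])[:,:2]
HSV={'orange':((5,150,70),(20,255,255)),'blue':((105,120,40),(125,255,255)),'green':((35,60,90),(55,255,255))}
def mask(img,col):
    return cv2.inRange(cv2.cvtColor(img,cv2.COLOR_RGB2HSV),*[np.array(v,np.uint8) for v in HSV[col]])
def blobs(m,a=300):
    cs,_=cv2.findContours(m,cv2.RETR_EXTERNAL,cv2.CHAIN_APPROX_NONE)
    return sorted([c for c in cs if cv2.contourArea(c)>a],key=cv2.contourArea)[::-1]
def rect(xy):
    "centre, long axis yaw (deg, -90..90), sizes (mm)"
    (cx,cy),(w,h),a=cv2.minAreaRect((np.asarray(xy)*1000).astype(np.float32))
    if w<h: w,h,a=h,w,a+90
    return np.round([cx,cy,(a+90)%180-90,w,h],1)
def togo(s,xy,z,yaw=None):
    "shift in tool axes (mm/100) to world point, turn fraction so tool x lies along yaw (deg)"
    T=R.from_rotvec(s['orientation']); d=T.inv().apply(np.r_[xy,z]-s['ee_pos'])/0.1
    x=T.apply([1,0,0]); ty=np.degrees(np.arctan2(x[1],x[0]))
    out=dict(shift=d.round(3),toolyaw=round(ty,2))
    if yaw is not None:
        e=(yaw-ty+90)%180-90; out['turn']=round(-np.radians(e)/2,4)
    return out
E
python3 - <<'E'
from h import *
from station import arm
s=arm.get_state()
c=dict(np.load('top.npz'))
for col,z in (('green',.003),('blue',.056),('orange',.056)):
    for b in blobs(mask(c['img'],col)):
        print(col,b.reshape(-1,2).mean(0),rect(p2w(c,b,z)))
print(togo(s,[0.45,0.05],.23,0), R.from_rotvec(s['orientation']).as_matrix().round(3).tolist())
w=None
E
```

```text
green [148.43290043 246.61471861] [523.  340.   -4.6 195.2 165. ]
blue [275.81818182 248.26573427] [521.1 -35.4  10.5 125.8  86. ]
orange [378.23076923 253.63636364] [ 510.7 -321.7   -8.   126.7   87.7]
{'shift': array([ 4.494, -4.441,  0.013]), 'toolyaw': np.float64(13.4), 'turn': np.float64(0.1169)} [[0.973, 0.232, -0.0], [0.232, -0.973, 0.001], [0.0, -0.001, -1.0]]
```

move_arm:
  targets:
    - {"tx":0.5,"ty":0}
    - {"tx":1,"ty":0}

```text
validation failed for argument at $.ta...
```

move_arm:
  targets:
    - {"tx":0.5,"ty":0}
    - {"tx":1,"ty":0}

```text
validation failed for argument at $.ta...
```

move_arm:
  targets:
    - {"tx":0.5,"ty":-0.2}
    - {"tx":1,"ty":-0.4}

```text
validation failed for argument at $.ta...
```

move_arm:
  targets:
    - {"tx":0.5,"ty":-0.2,"turn":0.08}
    - {"tx":1,"ty":-0.28,"turn":0.16}
    - {"tx":1,"ty":-0.28,"turn":0.187}
    - {"tx":1,"ty":-0.28,"turn":0.187}

```text
validation failed for argument at $.ta...
```

```bash
cat > look.py <<'E'
import sys
from h import *
from station import arm,cams
c=cams.camera('wrist'); s=arm.get_state(); n=sys.argv[1]
np.savez('w_%s.npz'%n,**c); cv2.imwrite('pics/w_%s.png'%n,c['img'][:,:,::-1])
print(s['time_s'],s['ee_pos'].round(4) if hasattr(s['ee_pos'],'round') else s['ee_pos'],s['finger_gap'],'cam',(-c['view'][:3,:3].T@c['view'][:3,3]).round(3),'axis',(-c['view'][2,:3]).round(3))
for col in ('orange','blue','green'):
    for b in blobs(mask(c['img'],col)):
        print(col,b.reshape(-1,2).mean(0).round(),b.reshape(-1,2).min(0),b.reshape(-1,2).max(0),rect(p2w(c,b,float(sys.argv[2]))))
E
python3 look.py a .056
```

```text
0.15 [ 0.1158 -0.4862  0.2309] 0.08560143150738435 cam [ 0.187 -0.469  0.375] axis [-0.275 -0.065 -0.959]
```

move_arm:
  targets:
    - {"tx":0.5,"ty":0,"tz":0,"turn":0,"hand":1}
    - {"tx":1,"ty":0,"tz":0,"turn":0,"hand":1}

```text
time_s: 0.4
ee_pos: [0.2139, -0.4629, 0.2312]
orientation: [-3.12, -0.364, 0.0]
ft_force: [0.3, -0.7, 0.5]
finger_gap: 0.0857
finger_force: 0.0
```

move_arm:
  targets:
    - {"tx":0.5,"ty":0,"tz":0,"turn":0,"hand":1}
    - {"tx":1,"ty":0,"tz":0,"turn":0,"hand":1}

```text
time_s: 0.65
ee_pos: [0.3118, -0.4394, 0.2312]
orientation: [-3.12, -0.366, 0.0]
ft_force: [-1.0, -0.0, -0.3]
finger_gap: 0.0855
finger_force: 0.0
```

move_arm:
  targets:
    - {"tx":0.5,"ty":-0.2,"tz":0,"turn":0,"hand":1}
    - {"tx":1,"ty":-0.4,"tz":0,"turn":0,"hand":1}

```text
time_s: 0.9
ee_pos: [0.3997, -0.3768, 0.231]
orientation: [-3.12, -0.366, 0.001]
ft_force: [0.8, -1.1, 0.1]
finger_gap: 0.0854
finger_force: 0.0
```

move_arm:
  targets:
    - {"tx":0.5,"ty":-0.2,"tz":0,"turn":0.08,"hand":1}
    - {"tx":1,"ty":-0.28,"tz":0,"turn":0.16,"hand":1}
    - {"tx":1,"ty":-0.28,"tz":0,"turn":0.187,"hand":1}
    - {"tx":1,"ty":-0.28,"tz":0,"turn":0.187,"hand":1}

```text
time_s: 1.4
ee_pos: [0.4894, -0.3272, 0.2308]
orientation: [-3.134, 0.218, 0.001]
ft_force: [-0.5, -0.3, -0.4]
finger_gap: 0.0853
finger_force: 0.0
```

```bash
python3 look.py a .056
```

```text
1.45 [ 0.489  -0.3275  0.231 ] 0.08530481583347944 cam [ 0.562 -0.337  0.375] axis [-0.281  0.039 -0.959]
orange [273. 163.] [227 103] [317 226] [ 512.  -321.2   -8.   128.8   89.6]
orange [ 65. 172.] [ 21 112] [109 233] [ 534.3 -100.3    8.3  128.7   48.2]
blue [ 28. 198.] [  0 128] [ 77 256] [522.4 -34.3  10.5 128.3  91. ]
blue [246. 125.] [217  92] [311 198] [ 533.5 -320.    -3.2  100.    93.7]
```

View pics/w_a.png

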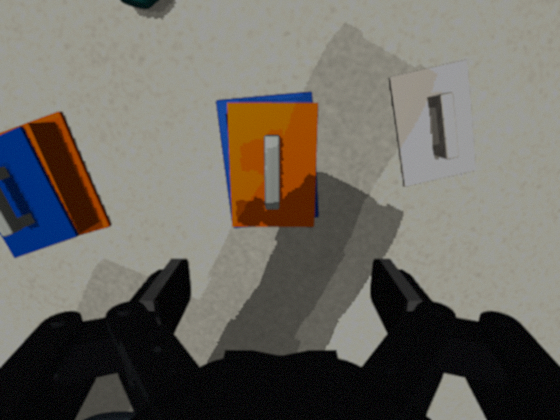

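The wrist picture shows the orange cover centred at (273,163) with its bar at about (272,172). The white look-alike is well off to the right, and the blue cover is at the left edge.

```bash
cat > bar.py <<'E'
from h import *
def bar(c,col,z):
    "bar top: grey blob inside the cover's hull"
    b=blobs(mask(c['img'],col)); 
    b=min(b,key=lambda q:abs(q.reshape(-1,2).mean(0)-[275,180]).sum())
    m=np.zeros(c['img'].shape[:2],np.uint8); cv2.drawContours(m,[cv2.convexHull(b)],-1,255,-1); m=cv2.erode(m,np.ones((5,5)))
    h=cv2.cvtColor(c['img'],cv2.COLOR_RGB2HSV); g=((h[...,1]<70)&(h[...,2]>110)&(m>0)).astype(np.uint8)*255
    return rect(p2w(c,blobs(g,50)[0],z))
E
python3 - <<'E'
from bar import *
from station import arm
c=dict(np.load('w_a.npz')); print(bar(c,'orange',.09)); print(togo(arm.get_state(),[.512,-.3212],.064,-8))
E
```

```text
[ 515.3 -321.7   -8.    61.9   12.7]
{'shift': array([ 0.22 , -0.094,  1.67 ]), 'toolyaw': np.float64(-7.95), 'turn': np.float64(0.0004)}
```

move_arm:
  targets:
    - {"tx":0.23,"ty":-0.095,"tz":0.4,"turn":0,"hand":1}
    - {"tx":0.23,"ty":-0.095,"tz":0.8,"turn":0,"hand":1}
    - {"tx":0.23,"ty":-0.095,"tz":1,"turn":0,"hand":0.2}
    - {"tx":0.23,"ty":-0.095,"tz":1,"turn":0,"hand":0.2}

```text
time_s: 1.95
ee_pos: [0.5119, -0.3213, 0.1302]
orientation: [-3.133, 0.22, 0.004]
ft_force: [-0.3, 0.4, 0.2]
finger_gap: 0.0523
finger_force: 0.0
```

move_arm:
  targets:
    - {"tx":0,"ty":0,"tz":0.3,"turn":0,"hand":0.2}
    - {"tx":0,"ty":0,"tz":0.5,"turn":0,"hand":0.2}
    - {"tx":0,"ty":0,"tz":0.66,"turn":0,"hand":0.2}
    - {"tx":0,"ty":0,"tz":0.66,"turn":0,"hand":0.0}

```text
time_s: 2.45
ee_pos: [0.5129, -0.3214, 0.0651]
orientation: [-3.133, 0.22, 0.001]
ft_force: [-0.6, -0.5, 0.6]
finger_gap: 0.0426
finger_force: 0.0
```

```bash
python3 look.py b .056; python3 -c "
from bar import *
print(bar(dict(np.load('w_b.npz')),'orange',.09))"
```

```text
2.5 [ 0.5134 -0.3216  0.0659] 0.04268711314551873 cam [ 0.585 -0.331  0.209] axis [-0.281  0.04  -0.959]
orange [282. 243.] [190 135] [373 352] [ 512.9 -321.7   -7.7  128.7   90. ]
orange [  7. 305.] [  0 280] [ 22 326] [ 500.5 -153.4  -25.3   34.4   14.5]
blue [235. 160.] [175 109] [350 276] [ 545.8 -318.8   86.9   86.7   82.1]
[ 540.9 -322.9   -8.8   11.5    8.1]
```

View pics/w_b.png

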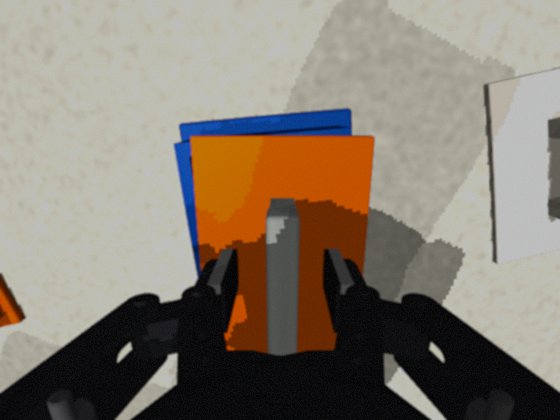

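The bar is at column 282, midway between the fingers, so I'm gripping it and lifting.

move_arm:
  targets:
    - {"tx":0,"ty":0,"tz":0,"turn":0,"hand":-1}
    - {"tx":0,"ty":0,"tz":0,"turn":0,"hand":-1}
    - {"tx":0,"ty":0,"tz":0,"turn":0,"hand":-1}
    - {"tx":0,"ty":0,"tz":0,"turn":0,"hand":-1}
    - {"tx":0,"ty":0,"tz":0,"turn":0,"hand":-1}
  force: 45

```text
time_s: 3.12
ee_pos: [0.5138, -0.3217, 0.0664]
orientation: [3.133, -0.22, 0.002]
ft_force: [-0.7, 0.3, 6.9]
finger_gap: 0.0135
finger_force: 44.6
```

move_arm:
  targets:
    - {"tx":0,"ty":0,"tz":-0.1,"turn":0,"hand":-1}
    - {"tx":0,"ty":0,"tz":-0.3,"turn":0,"hand":-1}
    - {"tx":0,"ty":0,"tz":-0.6,"turn":0,"hand":-1}
    - {"tx":0,"ty":0,"tz":-0.9,"turn":0,"hand":-1}
    - {"tx":0,"ty":0,"tz":-1,"turn":0,"hand":-1}

```text
time_s: 3.75
ee_pos: [0.5141, -0.3218, 0.1675]
orientation: [3.133, -0.22, 0.004]
ft_force: [-0.7, -0.0, -1.8]
finger_gap: 0.0132
finger_force: 44.1
```

```bash
python3 look.py c .156
```

```text
3.8 [ 0.514  -0.3218  0.1676] 0.01321601549651378 cam [ 0.586 -0.331  0.312] axis [-0.278  0.038 -0.96 ]
orange [280. 212.] [190 137] [370 299] [ 531.4 -323.6   -7.7   91.4   90.8]
orange [ 51. 201.] [  0 137] [ 90 272] [ 557.9 -198.4    8.    75.9   20.6]
orange [ 23. 225.] [  0 176] [ 50 274] [ 549.3 -181.7   10.    60.2    4.3]
blue [ 14. 252.] [  0 193] [ 50 299] [ 532.2 -174.9  -23.9   69.4   31.5]
blue [272. 127.] [213 114] [326 136] [ 583.  -325.6   82.2   55.7   10.5]
```

move_arm:
  targets:
    - {"tx":0,"ty":-0.2,"tz":0,"turn":0,"hand":-1}
    - {"tx":-0.05,"ty":-0.6,"tz":0,"turn":0,"hand":-1}
    - {"tx":-0.12,"ty":-1,"tz":0,"turn":0,"hand":-1}

```text
time_s: 4.18
ee_pos: [0.5147, -0.2185, 0.1639]
orientation: [-3.133, 0.22, 0.003]
ft_force: [0.1, 0.6, -1.7]
finger_gap: 0.0133
finger_force: 44.1
```

move_arm:
  targets:
    - {"tx":-0.06,"ty":-0.5,"tz":0,"turn":0,"hand":-1}
    - {"tx":-0.12,"ty":-1,"tz":0,"turn":0,"hand":-1}

```text
time_s: 4.42
ee_pos: [0.5165, -0.1175, 0.1641]
orientation: [-3.133, 0.22, 0.003]
ft_force: [0.9, 0.2, -1.7]
finger_gap: 0.0132
finger_force: 44.1
```

```bash
python3 look.py d .008
```

```text
4.475 [ 0.5164 -0.1126  0.1642] 0.01301196449922037 cam [ 0.589 -0.127  0.308] axis [-0.282  0.04  -0.959]
orange [254. 192.] [112 105] [370 299] [502.3 -75.9  82.4 252.  206.5]
blue [489. 166.] [421  89] [559 249] [ 505.9 -330.9   -3.2  160.6  141.3]
blue [167. 201.] [105 123] [208 288] [509.5 -15.9  10.4 153.3 106.6]
```

move_arm:
  targets:
    - {"tx":-0.06,"ty":-0.5,"tz":0,"turn":0,"hand":-1}
    - {"tx":-0.12,"ty":-1,"tz":0,"turn":0,"hand":-1}

```text
time_s: 4.72
ee_pos: [0.5159, -0.043, 0.1643]
orientation: [-3.114, 0.15, 0.002]
ft_force: [-0.4, -0.2, -2.4]
finger_gap: 0.0132
finger_force: 44.7
```

move_arm:
  targets:
    - {"tx":-0.06,"ty":-0.5,"tz":0,"turn":0,"hand":-1}
    - {"tx":-0.12,"ty":-1,"tz":0,"turn":0,"hand":-1}

```text
time_s: 4.97
ee_pos: [0.5127, -0.0003, 0.1672]
orientation: [-3.081, 0.057, 0.001]
ft_force: [0.5, -0.2, -1.7]
finger_gap: 0.0129
finger_force: 44.7
```

move_arm:
  targets:
    - {"tx":-0.06,"ty":-0.5,"tz":0,"turn":0,"hand":-1}
    - {"tx":-0.12,"ty":-1,"tz":0,"turn":0,"hand":-1}

```text
time_s: 5.22
ee_pos: [0.5063, 0.0435, 0.1731]
orientation: [-3.045, -0.04, 0.006]
ft_force: [-0.2, -0.6, -2.6]
finger_gap: 0.0132
finger_force: 44.6
```

move_arm:
  targets:
    - {"tx":-0.06,"ty":-0.5,"tz":0,"turn":0,"hand":-1}
    - {"tx":-0.12,"ty":-0.9,"tz":0,"turn":-0.02,"hand":-1}
    - {"tx":-0.12,"ty":-1,"tz":0,"turn":-0.03,"hand":-1}
    - {"tx":-0.12,"ty":-1,"tz":0,"turn":-0.03,"hand":-1}

```text
time_s: 5.72
ee_pos: [0.4968, 0.1072, 0.1826]
orientation: [-3.01, -0.205, 0.009]
ft_force: [-0.6, -0.7, -1.9]
finger_gap: 0.013
finger_force: 44.7
```

```bash
python3 look.py e .003; python3 -c "
from h import *
from station import arm
print(togo(arm.get_state(),[.523,.340],.0194,-4.6))"
```

```text
5.775 [0.4968 0.1066 0.1825] 0.013222971175809332 cam [0.571 0.1   0.326] axis [-0.294  0.08  -0.952]
orange [280. 212.] [190 138] [370 299] [446.9 127.9   8.2 198.  193. ]
orange [438. 155.] [384 106] [532 250] [526.7 -46.4   7.8 150.9 129.2]
blue [464. 193.] [406 122] [527 267] [512.5 -59.2  10.6 154.4 107.9]
green [105. 124.] [36 27] [181 230] [523.5 341.3  -4.5 200.1 170.8]
{'shift': array([ 0.57 , -2.057,  1.902]), 'toolyaw': np.float64(7.74), 'turn': np.float64(0.1077)}
```

View pics/w_e.png

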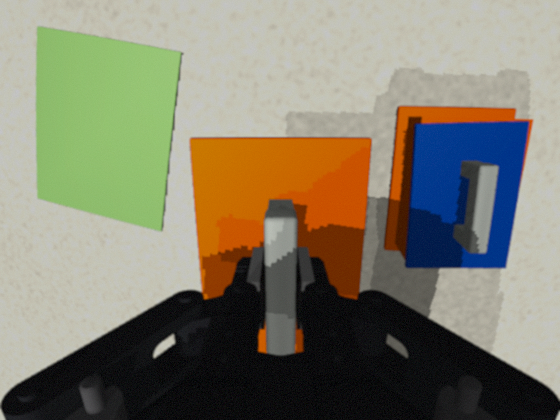

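The mat is at the left (36-181, 27-230) and the cover is held square. The tool has tilted, though, so I'm checking the joints for a limit.

```bash
python3 -c "
from h import *
from station import arm
s=arm.get_state();print(np.round(s['q'],3));print(R.from_rotvec(s['orientation']).as_matrix().round(3))"
```

```text
[ 0.134  0.239 -0.131  1.198  0.125  3.141]
[[ 0.991  0.134 -0.014]
 [ 0.135 -0.983  0.123]
 [ 0.002 -0.124 -0.992]]
```

Joint 6 is at its limit. A half turn the other way, which gives the same grasp, frees it. I'll start that turn and see whether the tool levels.

move_arm:
  targets:
    - {"tx":0,"ty":0,"tz":0,"turn":-0.08,"hand":-1}
    - {"tx":0,"ty":0,"tz":0,"turn":-0.16,"hand":-1}
    - {"tx":0,"ty":0,"tz":0,"turn":-0.25,"hand":-1}

```text
time_s: 6.15
ee_pos: [0.4968, 0.1057, 0.1823]
orientation: [-2.867, -0.948, -0.038]
ft_force: [0.1, -0.7, -1.5]
finger_gap: 0.0126
finger_force: 44.7
```

```bash
cat > st.py <<'E'
from h import *
from station import arm
s=arm.get_state();print(s['time_s'],np.round(s['q'],3),np.round(s['ee_pos'],4));print(R.from_rotvec(s['orientation']).as_matrix().round(3).tolist())
E
python3 st.py
```

```text
6.15 [ 0.132  0.239 -0.131  1.198  0.125  2.635] [0.4968 0.1057 0.1823]
[[0.803, 0.596, -0.015], [0.593, -0.796, 0.123], [0.062, -0.108, -0.992]]
```

The commanded pose keeps the tilt. At the opposite limit of joint 6 a mirrored push should undo it, so I'm winding joint 6 over there.

move_arm:
  targets:
    - {"tx":0,"ty":0,"tz":0,"turn":-0.09,"hand":-1}
    - {"tx":0,"ty":0,"tz":0,"turn":-0.18,"hand":-1}
    - {"tx":0,"ty":0,"tz":0,"turn":-0.27,"hand":-1}
    - {"tx":0,"ty":0,"tz":0,"turn":-0.36,"hand":-1}
    - {"tx":0,"ty":0,"tz":0,"turn":-0.45,"hand":-1}

```text
time_s: 6.78
ee_pos: [0.4968, 0.1057, 0.1823]
orientation: [-2.184, -2.116, -0.115]
ft_force: [0.4, -0.2, -1.7]
finger_gap: 0.0131
finger_force: 44.7
```

move_arm:
  targets:
    - {"tx":0,"ty":0,"tz":0,"turn":-0.09,"hand":-1}
    - {"tx":0,"ty":0,"tz":0,"turn":-0.18,"hand":-1}
    - {"tx":0,"ty":0,"tz":0,"turn":-0.27,"hand":-1}
    - {"tx":0,"ty":0,"tz":0,"turn":-0.36,"hand":-1}
    - {"tx":0,"ty":0,"tz":0,"turn":-0.45,"hand":-1}

```text
time_s: 7.4
ee_pos: [0.4968, 0.1057, 0.1823]
orientation: [-1.06, -2.893, -0.171]
ft_force: [0.6, 0.0, -1.9]
finger_gap: 0.0128
finger_force: 44.7
```

move_arm:
  targets:
    - {"tx":0,"ty":0,"tz":0,"turn":-0.09,"hand":-1}
    - {"tx":0,"ty":0,"tz":0,"turn":-0.18,"hand":-1}
    - {"tx":0,"ty":0,"tz":0,"turn":-0.27,"hand":-1}
    - {"tx":0,"ty":0,"tz":0,"turn":-0.36,"hand":-1}
    - {"tx":0,"ty":0,"tz":0,"turn":-0.45,"hand":-1}

```text
time_s: 8.02
ee_pos: [0.4968, 0.1057, 0.1823]
orientation: [0.309, -3.118, -0.195]
ft_force: [-0.9, -0.4, -2.0]
finger_gap: 0.013
finger_force: 44.7
```

move_arm:
  targets:
    - {"tx":0,"ty":0,"tz":0,"turn":-0.09,"hand":-1}
    - {"tx":0,"ty":0,"tz":0,"turn":-0.18,"hand":-1}
    - {"tx":0,"ty":0,"tz":0,"turn":-0.27,"hand":-1}
    - {"tx":0,"ty":0,"tz":0,"turn":-0.36,"hand":-1}
    - {"tx":0,"ty":0,"tz":0,"turn":-0.45,"hand":-1}

```text
time_s: 8.65
ee_pos: [0.4968, 0.1057, 0.1823]
orientation: [-1.609, 2.632, 0.175]
ft_force: [0.3, -0.8, -1.2]
finger_gap: 0.013
finger_force: 44.7
```

move_arm:
  targets:
    - {"tx":0,"ty":0,"tz":0,"turn":-0.09,"hand":-1}
    - {"tx":0,"ty":0,"tz":0,"turn":-0.18,"hand":-1}
    - {"tx":0,"ty":0,"tz":0,"turn":-0.27,"hand":-1}
    - {"tx":0,"ty":0,"tz":0,"turn":-0.36,"hand":-1}
    - {"tx":0,"ty":0,"tz":0,"turn":-0.45,"hand":-1}

```text
time_s: 9.28
ee_pos: [0.4968, 0.1057, 0.1823]
orientation: [-2.559, 1.647, 0.121]
ft_force: [-0.8, -0.3, -2.0]
finger_gap: 0.0132
finger_force: 44.7
```

move_arm:
  targets:
    - {"tx":0,"ty":0,"tz":0,"turn":-0.09,"hand":-1}
    - {"tx":0,"ty":0,"tz":0,"turn":-0.18,"hand":-1}
    - {"tx":0,"ty":0,"tz":0,"turn":-0.27,"hand":-1}
    - {"tx":0,"ty":0,"tz":0,"turn":-0.36,"hand":-1}
    - {"tx":0,"ty":0,"tz":0,"turn":-0.45,"hand":-1}

```text
time_s: 9.9
ee_pos: [0.4968, 0.1056, 0.1823]
orientation: [-2.998, 0.367, 0.045]
ft_force: [-0.5, -0.7, -1.5]
finger_gap: 0.0133
finger_force: 44.7
```

```bash
python3 st.py
```

```text
9.9 [ 0.132  0.239 -0.131  1.198  0.125 -2.765] [0.4968 0.1056 0.1823]
[[0.97, -0.242, -0.015], [-0.239, -0.963, 0.123], [-0.044, -0.116, -0.992]]
```

move_arm:
  targets:
    - {"tx":0,"ty":0,"tz":0,"turn":-0.09,"hand":-1}
    - {"tx":0,"ty":0,"tz":0,"turn":-0.18,"hand":-1}
    - {"tx":0,"ty":0,"tz":0,"turn":-0.24,"hand":-1}
    - {"tx":0,"ty":0,"tz":0,"turn":-0.24,"hand":-1}

```text
time_s: 10.4
ee_pos: [0.4917, 0.1314, 0.1824]
orientation: [-3.023, -0.298, -0.006]
ft_force: [-0.7, -0.4, -1.5]
finger_gap: 0.0133
finger_force: 44.7
```

```bash
python3 st.py
```

```text
10.4 [ 0.197  0.231 -0.14   1.186  0.103 -3.14 ] [0.4917 0.1314 0.1824]
[[0.981, 0.195, -0.007], [0.195, -0.975, 0.104], [0.014, -0.103, -0.995]]
```

move_arm:
  targets:
    - {"tx":-0.1,"ty":0.5,"tz":-0.05,"turn":0,"hand":-1}
    - {"tx":-0.2,"ty":1,"tz":-0.1,"turn":0,"hand":-1}
    - {"tx":-0.2,"ty":1,"tz":-0.1,"turn":0,"hand":-1}

```text
time_s: 10.78
ee_pos: [0.4853, 0.0785, 0.1818]
orientation: [-3.075, -0.186, -0.014]
ft_force: [-0.0, -0.8, -1.5]
finger_gap: 0.0133
finger_force: 44.7
```

```bash
python3 st.py
```

```text
10.775 [ 0.122  0.198 -0.18   1.18   0.06  -3.141] [0.4853 0.0785 0.1818]
[[0.993, 0.121, 0.005], [0.12, -0.991, 0.061], [0.013, -0.06, -0.998]]
```

move_arm:
  targets:
    - {"tx":0,"ty":0.5,"tz":-0.03,"turn":0,"hand":-1}
    - {"tx":0,"ty":1,"tz":-0.06,"turn":0,"hand":-1}
    - {"tx":0,"ty":1,"tz":-0.06,"turn":0,"hand":-1}

```text
time_s: 11.15
ee_pos: [0.4955, 0.0311, 0.1815]
orientation: [-3.122, -0.079, -0.017]
ft_force: [0.0, -0.1, -1.8]
finger_gap: 0.0131
finger_force: 44.7
```

```bash
python3 st.py
```

```text
11.15 [ 0.051  0.21  -0.164  1.185  0.018 -3.141] [0.4955 0.0311 0.1815]
[[0.999, 0.05, 0.01], [0.05, -0.999, 0.019], [0.011, -0.018, -1.0]]
```

Undoing the tilt this way works. One more small push, then I'll wind joint 6 back near its middle.

move_arm:
  targets:
    - {"tx":0,"ty":0.4,"tz":0,"turn":0,"hand":-1}
    - {"tx":0,"ty":0.4,"tz":0,"turn":0,"hand":-1}

```text
time_s: 11.4
ee_pos: [0.4967, 0.0118, 0.1807]
orientation: [-3.14, -0.034, -0.017]
ft_force: [-0.3, -0.4, -2.0]
finger_gap: 0.0131
finger_force: 44.7
```

```bash
python3 st.py
```

```text
11.4 [ 2.300e-02  2.120e-01 -1.640e-01  1.184e+00  1.000e-03 -3.141e+00] [0.4967 0.0118 0.1807]
[[1.0, 0.022, 0.011], [0.022, -1.0, 0.001], [0.011, -0.001, -1.0]]
```

move_arm:
  targets:
    - {"tx":0,"ty":0,"tz":0,"turn":0.09,"hand":-1}
    - {"tx":0,"ty":0,"tz":0,"turn":0.18,"hand":-1}
    - {"tx":0,"ty":0,"tz":0,"turn":0.27,"hand":-1}
    - {"tx":0,"ty":0,"tz":0,"turn":0.36,"hand":-1}
    - {"tx":0,"ty":0,"tz":0,"turn":0.45,"hand":-1}

```text
time_s: 12.02
ee_pos: [0.4967, 0.013, 0.1808]
orientation: [-2.835, 1.338, -0.014]
ft_force: [0.1, 0.5, -1.5]
finger_gap: 0.0127
finger_force: 44.7
```

move_arm:
  targets:
    - {"tx":0,"ty":0,"tz":0,"turn":0.09,"hand":-1}
    - {"tx":0,"ty":0,"tz":0,"turn":0.18,"hand":-1}
    - {"tx":0,"ty":0,"tz":0,"turn":0.27,"hand":-1}
    - {"tx":0,"ty":0,"tz":0,"turn":0.36,"hand":-1}
    - {"tx":0,"ty":0,"tz":0,"turn":0.45,"hand":-1}

```text
time_s: 12.65
ee_pos: [0.4967, 0.013, 0.1808]
orientation: [-1.969, 2.436, -0.008]
ft_force: [-0.9, -1.2, -1.6]
finger_gap: 0.0132
finger_force: 44.7
```

move_arm:
  targets:
    - {"tx":0,"ty":0,"tz":0,"turn":0.09,"hand":-1}
    - {"tx":0,"ty":0,"tz":0,"turn":0.18,"hand":-1}
    - {"tx":0,"ty":0,"tz":0,"turn":0.27,"hand":-1}
    - {"tx":0,"ty":0,"tz":0,"turn":0.36,"hand":-1}
    - {"tx":0,"ty":0,"tz":0,"turn":0.45,"hand":-1}

```text
time_s: 13.28
ee_pos: [0.4967, 0.013, 0.1808]
orientation: [-0.713, 3.048, -0.0]
ft_force: [0.3, -0.6, -1.6]
finger_gap: 0.0131
finger_force: 44.7
```

```bash
python3 st.py;python3 -c "
from h import *
from station import arm
print(togo(arm.get_state(),[.523,.340],.19,-4.6))"
```

```text
13.275 [ 0.025  0.211 -0.164  1.184  0.002 -0.435] [0.4967 0.013  0.1808]
[[-0.896, -0.444, 0.011], [-0.444, 0.896, 0.002], [-0.011, -0.003, -1.0]]
{'shift': array([-1.687,  2.813, -0.081]), 'toolyaw': np.float64(-153.66), 'turn': np.float64(0.27)}
```

move_arm:
  targets:
    - {"tx":-0.15,"ty":0.25,"tz":0,"turn":0,"hand":-1}
    - {"tx":-0.35,"ty":0.6,"tz":0,"turn":0,"hand":-1}
    - {"tx":-0.56,"ty":0.94,"tz":0,"turn":0,"hand":-1}

```text
time_s: 13.65
ee_pos: [0.5045, 0.1233, 0.1812]
orientation: [-0.721, 3.046, -0.0]
ft_force: [1.0, 0.0, -1.3]
finger_gap: 0.0131
finger_force: 44.7
```

move_arm:
  targets:
    - {"tx":-0.28,"ty":0.47,"tz":0,"turn":0,"hand":-1}
    - {"tx":-0.56,"ty":0.94,"tz":0,"turn":0,"hand":-1}

```text
time_s: 13.9
ee_pos: [0.5124, 0.2329, 0.1815]
orientation: [-0.722, 3.046, -0.0]
ft_force: [1.8, -0.3, -1.9]
finger_gap: 0.0133
finger_force: 44.7
```

move_arm:
  targets:
    - {"tx":-0.28,"ty":0.47,"tz":0,"turn":0.08,"hand":-1}
    - {"tx":-0.5,"ty":0.8,"tz":0,"turn":0.16,"hand":-1}
    - {"tx":-0.56,"ty":0.94,"tz":0,"turn":0.24,"hand":-1}
    - {"tx":-0.56,"ty":0.94,"tz":0,"turn":0.27,"hand":-1}
    - {"tx":-0.56,"ty":0.94,"tz":0,"turn":0.27,"hand":-1}

```text
time_s: 14.52
ee_pos: [0.5201, 0.3405, 0.1815]
orientation: [0.115, 3.129, 0.004]
ft_force: [-0.5, -0.3, -2.0]
finger_gap: 0.0129
finger_force: 44.7
```

```bash
python3 st.py; python3 look.py f .003;python3 -c "
from h import *
from station import arm
print(togo(arm.get_state(),[.523,.340],.0195,-4.6))"
```

```text
14.525 [ 0.582  0.471  0.204  1.294 -0.004  0.655] [0.5201 0.3405 0.1815]
[[-0.997, 0.074, 0.01], [0.074, 0.997, 0.002], [-0.01, 0.003, -1.0]]
14.575 [0.5202 0.3403 0.1816] 0.013096375405099774 cam [0.448 0.346 0.325] axis [ 0.292 -0.019 -0.956]
orange [280. 211.] [190 137] [370 299] [566.5 338.8  -4.4 191.4 189. ]
orange [  7. 242.] [  0 210] [ 24 268] [567.2  18.8 -20.5  77.8  31. ]
green [280. 112.] [195  88] [366 136] [447.1 347.1  85.5 170.1  46.5]
{'shift': array([-0.011, -0.005,  1.622]), 'toolyaw': np.float64(175.82), 'turn': np.float64(0.0036)}
```

View pics/w_f.png

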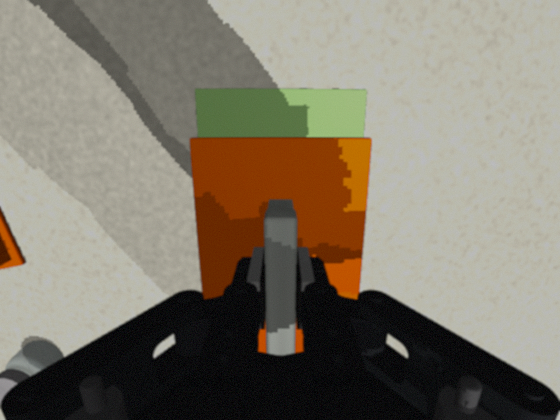

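The cover is centred over the mat, with the mat showing evenly at 195–366. I'm lowering it.

move_arm:
  targets:
    - {"tx":0,"ty":0,"tz":0.3,"turn":0,"hand":-1}
    - {"tx":0,"ty":0,"tz":0.7,"turn":0,"hand":-1}
    - {"tx":0,"ty":0,"tz":1,"turn":0,"hand":-1}

```text
time_s: 14.95
ee_pos: [0.5211, 0.3399, 0.0803]
orientation: [0.115, 3.129, 0.003]
ft_force: [0.3, -0.4, -1.3]
finger_gap: 0.0128
finger_force: 44.7
```

move_arm:
  targets:
    - {"tx":0,"ty":0,"tz":0.3,"turn":0,"hand":-1}
    - {"tx":0,"ty":0,"tz":0.5,"turn":0,"hand":-1}
    - {"tx":0,"ty":0,"tz":0.57,"turn":0,"hand":-1}
    - {"tx":0,"ty":0,"tz":0.6,"turn":0,"hand":-1}
    - {"tx":0,"ty":0,"tz":0.615,"turn":0,"hand":-1}

```text
time_s: 15.58
ee_pos: [0.5226, 0.3408, 0.021]
orientation: [0.117, 3.128, 0.005]
ft_force: [0.1, -0.5, -1.7]
finger_gap: 0.0133
finger_force: 44.7
```

move_arm:
  targets:
    - {"tx":0,"ty":0,"tz":0.008,"turn":0,"hand":-1}
    - {"tx":0,"ty":0,"tz":0.016,"turn":0,"hand":-1}
    - {"tx":0,"ty":0,"tz":0.016,"turn":0,"hand":-1}

```text
time_s: 15.95
ee_pos: [0.5228, 0.3409, 0.0195]
orientation: [0.117, 3.127, 0.005]
ft_force: [1.4, -1.0, 5.3]
finger_gap: 0.0129
finger_force: 45.8
```

Contact confirmed, so I'm releasing, rising, and heading for the blue cover.

move_arm:
  targets:
    - {"tx":0,"ty":0,"tz":0,"turn":0,"hand":0}
    - {"tx":0,"ty":0,"tz":0,"turn":0,"hand":0}
    - {"tx":0,"ty":0,"tz":0,"turn":0,"hand":0}

```text
time_s: 16.32
ee_pos: [0.522, 0.3406, 0.0186]
orientation: [0.117, 3.129, 0.004]
ft_force: [-0.2, -0.1, -0.1]
finger_gap: 0.0426
finger_force: 0.0
```

move_arm:
  targets:
    - {"tx":0,"ty":0,"tz":-0.2,"turn":0,"hand":0}
    - {"tx":0,"ty":0,"tz":-0.6,"turn":0,"hand":0}
    - {"tx":0,"ty":0,"tz":-1,"turn":0,"hand":0}

```text
time_s: 16.7
ee_pos: [0.5207, 0.3402, 0.1196]
orientation: [0.117, 3.129, 0.003]
ft_force: [-0.3, -0.3, -0.2]
finger_gap: 0.043
finger_force: 0.0
```

move_arm:
  targets:
    - {"tx":0,"ty":0,"tz":-0.4,"turn":0,"hand":0}
    - {"tx":0,"ty":0,"tz":-0.8,"turn":0,"hand":0}

```text
time_s: 16.95
ee_pos: [0.52, 0.3401, 0.2]
orientation: [0.117, 3.129, 0.004]
ft_force: [1.1, 0.5, 0.1]
finger_gap: 0.0429
finger_force: 0.0
```

```bash
python3 look.py g .009; python3 -c "
from h import *
from station import arm
print(togo(arm.get_state(),[.5225,-.0345],.20,10.4))"
```

```text
17.0 [0.5213 0.341  0.2055] 0.042758667532694514 cam [0.448 0.346 0.343] axis [ 0.292 -0.019 -0.956]
orange [280. 183.] [238 127] [322 241] [526.3 340.9  -4.3 129.9  89.9]
orange [ 13. 228.] [  0 180] [ 35 263] [551.   20.6 -17.5 110.   43.4]
green [277. 176.] [200  90] [361 263] [522.1 341.1  -4.4 195.9 167.1]
{'shift': array([-0.292, -3.744,  0.034]), 'toolyaw': np.float64(175.71), 'turn': np.float64(-0.1282)}
```

move_arm:
  targets:
    - {"tx":-0.03,"ty":-0.4,"tz":0,"turn":0,"hand":0}
    - {"tx":-0.07,"ty":-0.94,"tz":0,"turn":0,"hand":0}

```text
time_s: 17.25
ee_pos: [0.52, 0.2456, 0.1981]
orientation: [0.114, 3.129, 0.004]
ft_force: [0.3, 0.2, 0.4]
finger_gap: 0.0429
finger_force: 0.0
```

move_arm:
  targets:
    - {"tx":-0.03,"ty":-0.5,"tz":0,"turn":0,"hand":0}
    - {"tx":-0.07,"ty":-0.94,"tz":0,"turn":0,"hand":0}

```text
time_s: 17.5
ee_pos: [0.5198, 0.15, 0.1982]
orientation: [0.117, 3.129, 0.004]
ft_force: [0.5, -0.5, 0.3]
finger_gap: 0.0426
finger_force: 0.0
```

move_arm:
  targets:
    - {"tx":-0.03,"ty":-0.5,"tz":0,"turn":0,"hand":0}
    - {"tx":-0.07,"ty":-0.94,"tz":0,"turn":0,"hand":0}

```text
time_s: 17.75
ee_pos: [0.5197, 0.0558, 0.198]
orientation: [0.117, 3.129, 0.004]
ft_force: [0.0, 0.6, -0.6]
finger_gap: 0.0424
finger_force: 0.0
```

move_arm:
  targets:
    - {"tx":-0.03,"ty":-0.4,"tz":0,"turn":-0.06,"hand":0}
    - {"tx":-0.07,"ty":-0.8,"tz":0,"turn":-0.12,"hand":0}
    - {"tx":-0.08,"ty":-0.92,"tz":0,"turn":-0.128,"hand":0}
    - {"tx":-0.08,"ty":-0.92,"tz":0,"turn":-0.128,"hand":0}

```text
time_s: 18.25
ee_pos: [0.521, -0.0356, 0.1977]
orientation: [-0.28, 3.118, 0.002]
ft_force: [0.1, -0.0, 0.9]
finger_gap: 0.0432
finger_force: 0.0
```

```bash
python3 look.py h .056; python3 st.py; python3 -c "
from bar import *
from station import arm
c=dict(np.load('w_h.npz'));print(bar(c,'blue',.09))
print(togo(arm.get_state(),[.5225,-.0345],.065,10.4))"
```

```text
18.3 [ 0.5211 -0.0349  0.1977] 0.04259848623493965 cam [ 0.45  -0.048  0.341] axis [ 0.288  0.052 -0.956]
orange [549. 254.] [525 212] [559 286] [539.1 251.7  26.8  90.5  39.5]
orange [254. 156.] [230 114] [333 249] [516.8 -37.6   7.6 131.1  92.3]
blue [281. 188.] [233 124] [330 255] [522.1 -34.   10.3 128.9  89.9]
blue [ 34. 129.] [ 0 54] [ 82 205] [ 508.9 -269.1   -3.2  136.8   78.8]
green [534. 238.] [484 141] [559 308] [529.4 221.6  26.3 195.2  87. ]
18.3 [-0.069  0.257 -0.063  1.241  0.003 -0.249] [ 0.5211 -0.0349  0.1977]
[[-0.984, -0.179, 0.011], [-0.179, 0.984, 0.002], [-0.011, 0.0, -1.0]]
[538.5 -30.1  10.   34.9  13. ]
{'shift': array([-0.000e+00,  1.000e-03,  1.328e+00]), 'toolyaw': np.float64(-169.68), 'turn': np.float64(-0.0007)}
```

move_arm:
  targets:
    - {"tx":0,"ty":0.007,"tz":0.4,"turn":0,"hand":0}
    - {"tx":0,"ty":0.007,"tz":0.8,"turn":0,"hand":0}
    - {"tx":0,"ty":0.007,"tz":1,"turn":0,"hand":0}
    - {"tx":0,"ty":0.007,"tz":1,"turn":0,"hand":0}

```text
time_s: 18.8
ee_pos: [0.5211, -0.0331, 0.0967]
orientation: [-0.285, 3.12, 0.003]
ft_force: [-0.2, -0.3, 0.8]
finger_gap: 0.0427
finger_force: 0.0
```

move_arm:
  targets:
    - {"tx":0,"ty":0,"tz":0.2,"turn":0,"hand":0}
    - {"tx":0,"ty":0,"tz":0.32,"turn":0,"hand":0}
    - {"tx":0,"ty":0,"tz":0.32,"turn":0,"hand":0}

```text
time_s: 19.18
ee_pos: [0.5222, -0.0337, 0.0659]
orientation: [-0.284, 3.118, 0.002]
ft_force: [-0.5, -0.5, 0.9]
finger_gap: 0.0425
finger_force: 0.0
```

move_arm:
  targets:
    - {"tx":0,"ty":0,"tz":0,"turn":0,"hand":-1}
    - {"tx":0,"ty":0,"tz":0,"turn":0,"hand":-1}
    - {"tx":0,"ty":0,"tz":0,"turn":0,"hand":-1}
    - {"tx":0,"ty":0,"tz":0,"turn":0,"hand":-1}

```text
time_s: 19.68
ee_pos: [0.523, -0.034, 0.0668]
orientation: [-0.283, 3.116, 0.002]
ft_force: [-1.7, 0.6, 5.9]
finger_gap: 0.013
finger_force: 44.7
```

```bash
python3 look.py i .056; python3 st.py
```

```text
19.725 [ 0.523  -0.0339  0.0668] 0.012705764948444631 cam [ 0.452 -0.047  0.21 ] axis [ 0.289  0.053 -0.956]
orange [279. 120.] [195 111] [366 127] [454.5 -45.9 -80.1  83.    7.5]
blue [280. 208.] [189 128] [371 299] [505.7 -36.6  10.4  95.9  90.6]
19.725 [-0.067  0.341 -0.293  0.925  0.003 -0.248] [ 0.523  -0.0339  0.0668]
[[-0.984, -0.18, 0.012], [-0.18, 0.984, 0.002], [-0.012, -0.0, -1.0]]
```

move_arm:
  targets:
    - {"tx":0,"ty":0,"tz":-0.1,"turn":0,"hand":-1}
    - {"tx":0,"ty":0,"tz":-0.3,"turn":0,"hand":-1}
    - {"tx":0,"ty":0,"tz":-0.6,"turn":0,"hand":-1}
    - {"tx":0,"ty":0,"tz":-0.9,"turn":0,"hand":-1}
    - {"tx":0,"ty":0,"tz":-1,"turn":0,"hand":-1}

```text
time_s: 20.35
ee_pos: [0.5222, -0.0343, 0.168]
orientation: [-0.283, 3.115, 0.001]
ft_force: [0.1, -0.6, -1.0]
finger_gap: 0.0127
finger_force: 44.0
```

```bash
python3 look.py j .156; python3 st.py; python3 -c "
from h import *
from station import arm
print(togo(arm.get_state(),[.5,-.33],.165,-3))"
```

```text
20.4 [ 0.5222 -0.0343  0.1681] 0.013084564715318587 cam [ 0.451 -0.047  0.311] axis [ 0.291  0.052 -0.955]
orange [279. 121.] [224 112] [337 127] [454.  -46.2 -80.   55.2   7.1]
orange [554. 276.] [541 254] [559 294] [511.8 128.2  27.5  28.4  11.6]
blue [280. 208.] [189 128] [371 299] [505.4 -36.9  10.4  96.7  91.3]
blue [ 28. 132.] [ 0 51] [ 62 212] [ 486.5 -172.3   -3.7   83.    33. ]
green [541. 262.] [498 186] [559 317] [507.  110.7  27.1  88.5  39.2]
20.4 [-0.067  0.268 -0.124  1.165  0.003 -0.248] [ 0.5222 -0.0343  0.1681]
[[-0.984, -0.18, 0.014], [-0.18, 0.984, 0.002], [-0.014, -0.001, -1.0]]
{'shift': array([ 0.752, -2.869,  0.022]), 'toolyaw': np.float64(-169.62), 'turn': np.float64(0.1168)}
```

The blue cover is held. I'm rising and moving sideways to see the open blue tray clearly.

move_arm:
  targets:
    - {"tx":0.05,"ty":-0.2,"tz":-0.3,"turn":0,"hand":-1}
    - {"tx":0.1,"ty":-0.5,"tz":-0.6,"turn":0,"hand":-1}
    - {"tx":0.2,"ty":-0.8,"tz":-1,"turn":0,"hand":-1}
    - {"tx":0.24,"ty":-0.9,"tz":-1,"turn":0.06,"hand":-1}
    - {"tx":0.24,"ty":-0.9,"tz":-1,"turn":0.1,"hand":-1}

```text
time_s: 21.02
ee_pos: [0.5127, -0.1282, 0.2649]
orientation: [0.037, 3.131, 0.004]
ft_force: [0.7, 2.1, -2.0]
finger_gap: 0.0127
finger_force: 44.2
```

```bash
python3 st.py; python3 look.py k .008; python3 - <<'E'
from station import cams
import numpy as np,cv2
c=cams.camera('top'); np.savez('top_k.npz',**c)
from h import *
for b in blobs(mask(c['img'],'blue')): print('top',rect(p2w(c,b,.008)),rect(p2w(c,b,.05)))
w=cv2.imread('pics/w_k.png'); t=c['img'][190:310,200:460,::-1]
cv2.imwrite('pics/k.png',np.vstack([w,cv2.resize(t,(560,180+78),interpolation=cv2.INTER_NEAREST)[:180]]))
E
```

```text
21.025 [-0.248  0.262  0.113  1.412  0.005 -0.224] [ 0.5127 -0.1282  0.2649]
[[-1.0, 0.023, 0.01], [0.023, 1.0, 0.002], [-0.01, 0.002, -1.0]]
21.075 [ 0.5126 -0.1277  0.2647] 0.013337929590215845 cam [ 0.44  -0.126  0.408] axis [ 0.292 -0.005 -0.956]
orange [371. 165.] [317 116] [396 235] [528.9 -22.7   8.  158.3  92.3]
blue [280. 208.] [189 128] [371 300] [ 582.7 -127.7   -1.6  251.5  235.4]
blue [132. 173.] [ 79 117] [181 232] [ 515.9 -325.4   -3.1  155.7  127.3]
green [553. 201.] [536 157] [559 236] [562.9 250.5  14.  120.4  36.2]
top [ 512.1 -321.9   -3.4  144.9   98.3] [ 508.7 -314.8   -3.4  140.9   95.6]
```

View pics/k.png

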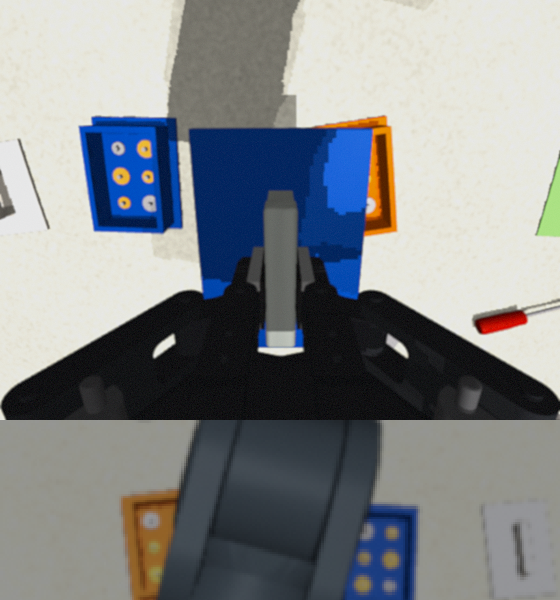

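The wrist picture shows the open blue tray at (79-181, 117-232), and the orange tray at (317-396, 116-235) partly hidden by the held cover. The sides facing the camera show the flange, and the far sides show the rim. I'll fit lines on those edges.

```bash
cat > tray.py <<'E'
from h import *
def tray(c,col,c0,yaw):
    "tray centre (mm) and yaw from silhouette sides: flange (z 8) facing the camera, rim (z 50) facing away"
    cam=-c['view'][:3,:3].T@c['view'][:3,3]*1000; c0=np.array(c0,float)
    bs=blobs(mask(c['img'],col)); b=min(bs,key=lambda q:np.linalg.norm(p2w(c,q,.02).mean(0)*1000-c0)).reshape(-1,2)
    for it in range(3):
        a=np.radians(yaw); ax=np.array([[np.cos(a),np.sin(a)],[-np.sin(a),np.cos(a)]]); off={}; sl=[]
        for k,sg in ((0,1),(0,-1),(1,1),(1,-1)):
            half=(65,45)[k]; rel=sg*(ax[k]@(c0-cam[:2]))+half
            rim=rel*42/(cam[2]-50)>10
            uv=(p2w(c,b,.05 if rim else .008)*1000-c0)@ax.T
            e=half+(0 if rim else 10); t=uv[:,1-k]; v=uv[:,k]*sg
            ok=(abs(t)<((30,50)[k]))&(abs(v-e)<8); t,v=t[ok],v[ok]
            bins=(t//3).astype(int); pts=np.array([(t[bins==i].mean(),v[bins==i].max()) for i in set(bins)])
            for _ in range(3):
                p=np.polyfit(pts[:,0],pts[:,1],1); r=abs(pts[:,1]-np.polyval(p,pts[:,0])); pts=pts[r<=max(.8,2*np.median(r))]
            off[k,sg]=np.polyval(p,0)-e; info=(k,sg,'rim' if rim else 'flange',round(off[k,sg],2),round(np.degrees(p[0]*sg*(1 if k else -1)),2),len(pts)); sl.append(info)
        c0=c0+ax[0]*(off[0,1]-off[0,-1])/2+ax[1]*(off[1,1]-off[1,-1])/2
        yaw+=np.mean([s[4] for s in sl if s[0]==1])
    print(sl); return c0.round(1),round(yaw,2)
E
python3 - <<'E'
from tray import *
from station import arm
c=dict(np.load('w_k.npz'))
print(tray(c,'blue',[510,-322],-3.1))
c['img']=c['img'].copy()
t=dict(np.load('top.npz'))
# held cover in wrist frame: near-camera edge of cover at underside+6
s=arm.get_state(); print(s['ee_pos'])
b=[q for q in blobs(mask(c['img'],'blue'))][0].reshape(-1,2)
z=s['ee_pos'][2]-.0168+.006
print(p2w(c,[[b[:,0].min(),128],[b[:,0].max(),128]],z)*1000)
E
```

```text
[(0, 1, 'rim', np.float64(-1.41), np.float64(0.23), 20), (0, -1, 'flange', np.float64(-1.41), np.float64(-0.82), 18), (1, 1, 'flange', np.float64(-0.58), np.float64(0.04), 34), (1, -1, 'rim', np.float64(-0.61), np.float64(0.06), 34)]
(array([ 512.7, -316.7]), np.float64(-3.11))
[ 0.51260709 -0.12742275  0.26463162]
[[ 445.96339567 -170.56962926]
 [ 448.06787097  -81.60441026]]
```

```bash
python3 -c "
from h import *
from station import arm
print(togo(arm.get_state(),[.5127,-.3167],.0915,-3.1))"
```

```text
{'shift': array([-0.023, -1.897,  1.727]), 'toolyaw': np.float64(178.83), 'turn': np.float64(0.0169)}
```

move_arm:
  targets:
    - {"tx":0,"ty":-0.3,"tz":0,"turn":0,"hand":-1}
    - {"tx":0,"ty":-0.7,"tz":0,"turn":0,"hand":-1}
    - {"tx":0,"ty":-1,"tz":0,"turn":0,"hand":-1}

```text
time_s: 21.5
ee_pos: [0.5108, -0.2283, 0.2645]
orientation: [0.026, 3.132, 0.004]
ft_force: [0.0, -0.3, -1.2]
finger_gap: 0.0129
finger_force: 44.2
```

move_arm:
  targets:
    - {"tx":-0.02,"ty":-0.4,"tz":0.1,"turn":0.017,"hand":-1}
    - {"tx":-0.02,"ty":-0.7,"tz":0.4,"turn":0.017,"hand":-1}
    - {"tx":-0.02,"ty":-0.89,"tz":0.7,"turn":0.017,"hand":-1}
    - {"tx":-0.02,"ty":-0.89,"tz":1,"turn":0.017,"hand":-1}
    - {"tx":-0.02,"ty":-0.89,"tz":1,"turn":0.017,"hand":-1}

```text
time_s: 22.12
ee_pos: [0.511, -0.3151, 0.1626]
orientation: [0.08, 3.134, 0.008]
ft_force: [-0.5, 0.0, -1.0]
finger_gap: 0.0129
finger_force: 44.2
```

```bash
python3 look.py l .008;  python3 -c "
from h import *
from station import arm
print(togo(arm.get_state(),[.5127,-.3167],.078,-3.1))"
```

```text
22.175 [ 0.5119 -0.3155  0.1646] 0.012928559884216552 cam [ 0.439 -0.312  0.306] axis [ 0.288 -0.01  -0.957]
orange [528. 194.] [493 117] [559 272] [540.  -56.7  12.2 175.8  77.9]
blue [280. 203.] [189 114] [371 299] [ 537.5 -314.5   -3.1  197.9  175. ]
{'shift': array([-0.001, -0.015,  0.866]), 'toolyaw': np.float64(177.07), 'turn': np.float64(0.0015)}
```

move_arm:
  targets:
    - {"tx":0,"ty":-0.012,"tz":0.3,"turn":0.001,"hand":-1}
    - {"tx":0,"ty":-0.012,"tz":0.6,"turn":0.001,"hand":-1}
    - {"tx":0,"ty":-0.012,"tz":0.8,"turn":0.001,"hand":-1}
    - {"tx":0,"ty":-0.012,"tz":0.866,"turn":0.001,"hand":-1}
    - {"tx":0,"ty":-0.012,"tz":0.866,"turn":0.001,"hand":-1}

```text
time_s: 22.8
ee_pos: [0.5138, -0.3171, 0.0796]
orientation: [0.085, 3.129, 0.003]
ft_force: [-0.2, 0.1, -0.3]
finger_gap: 0.0131
finger_force: 44.3
```

```bash
python3 look.py m .008;  python3 -c "
from h import *
from station import arm
print(togo(arm.get_state(),[.5127,-.3167],.0675,-3.1))
im=cv2.imread('pics/w_m.png')[80:330,150:410]; cv2.imwrite('pics/m.png',cv2.resize(im,None,fx=2.3,fy=2.3,interpolation=cv2.INTER_CUBIC))"
```

```text
22.85 [ 0.514  -0.3173  0.0799] 0.013305076824032288 cam [ 0.441 -0.313  0.223] axis [ 0.293 -0.014 -0.956]
blue [280. 201.] [189 109] [371 300] [ 512.  -315.7   -3.4  147.3  126.4]
{'shift': array([0.015, 0.005, 0.124]), 'toolyaw': np.float64(176.89), 'turn': np.float64(-0.0001)}
```

View pics/m.png

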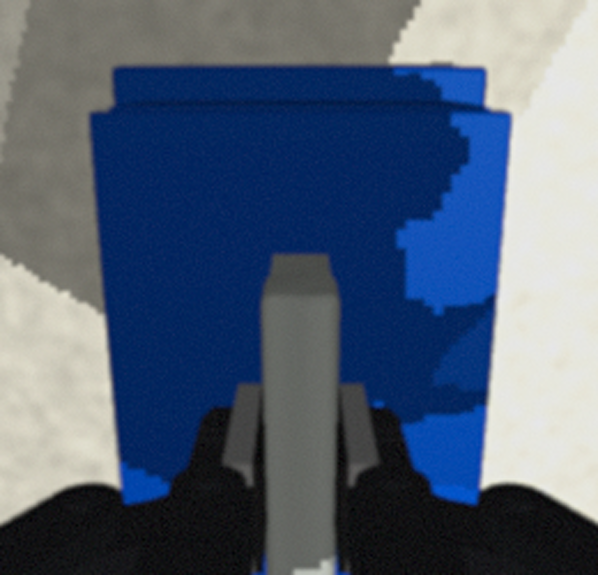

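The flange edge is at crop row 67 (114-486) and the cover edge at row 112 (91-511), so they are laterally concentric. I'll compare the two along x.

```bash
python3 -c "
from h import *
c=dict(np.load('w_m.npz'))
f=p2w(c,[[199.3,108.8],[361.5,108.8]],.008)*1000; k=p2w(c,[[189.3,128.4],[372.4,128.4]],.0799-.0168+.006)*1000
u=np.array([np.cos(np.radians(-3.1)),np.sin(np.radians(-3.1))])
for e,n in((f,75),(k,65)): print(e.round(1).tolist(),np.linalg.norm(e[1]-e[0]), e.mean(0)+u*n)"
```

```text
[[435.5, -366.3], [441.4, -257.9]] 108.5565310611892 [ 513.35930948 -316.16922545]
[[446.0, -357.1], [450.9, -268.1]] 89.1837342535363 [ 513.35882334 -316.10584779]
```

move_arm:
  targets:
    - {"tx":0,"ty":0,"tz":0.06,"turn":0,"hand":-1}
    - {"tx":0,"ty":0,"tz":0.1,"turn":0,"hand":-1}
    - {"tx":0,"ty":0,"tz":0.12,"turn":0,"hand":-1}
    - {"tx":0,"ty":0,"tz":0.13,"turn":0,"hand":-1}

```text
time_s: 23.35
ee_pos: [0.5134, -0.317, 0.0667]
orientation: [0.086, 3.129, 0.003]
ft_force: [-11.2, 7.3, 28.9]
finger_gap: 0.0131
finger_force: 48.4
```

Contact is a bit firm, so I'm easing off by about a millimetre before releasing.

move_arm:
  targets:
    - {"tx":0,"ty":0,"tz":-0.008,"turn":0,"hand":-1}
    - {"tx":0,"ty":0,"tz":-0.008,"turn":0,"hand":-1}

```text
time_s: 23.6
ee_pos: [0.5135, -0.3171, 0.0668]
orientation: [0.086, 3.129, 0.003]
ft_force: [-3.2, 2.2, 7.0]
finger_gap: 0.013
finger_force: 45.6
```

move_arm:
  targets:
    - {"tx":0,"ty":0,"tz":0,"turn":0,"hand":0}
    - {"tx":0,"ty":0,"tz":0,"turn":0,"hand":0}
    - {"tx":0,"ty":0,"tz":0,"turn":0,"hand":0}

```text
time_s: 23.98
ee_pos: [0.5135, -0.317, 0.0663]
orientation: [0.086, 3.13, 0.004]
ft_force: [-0.5, -0.4, -0.4]
finger_gap: 0.0429
finger_force: 0.0
```

move_arm:
  targets:
    - {"tx":0,"ty":0,"tz":-0.2,"turn":0,"hand":0}
    - {"tx":0,"ty":0,"tz":-0.6,"turn":0,"hand":0}
    - {"tx":0,"ty":0,"tz":-1,"turn":0,"hand":0}

```text
time_s: 24.35
ee_pos: [0.5121, -0.3171, 0.1674]
orientation: [0.086, 3.13, 0.004]
ft_force: [1.1, 0.4, -0.2]
finger_gap: 0.0431
finger_force: 0.0
```

move_arm:
  targets:
    - {"tx":0,"ty":0,"tz":-0.4,"turn":0,"hand":0}
    - {"tx":0,"ty":0,"tz":-0.6,"turn":0,"hand":0}
    - {"tx":0,"ty":0,"tz":-0.6,"turn":0,"hand":0}

```text
time_s: 24.72
ee_pos: [0.5124, -0.3178, 0.2276]
orientation: [0.086, 3.127, 0.002]
ft_force: [1.0, 0.6, -0.8]
finger_gap: 0.0427
finger_force: 0.0
```

```bash
python3 look.py n .056; python3 st.py; python3 -c "
from h import *
from station import arm
print(togo(arm.get_state(),[.53,.12],.22,-4.3))
im=cv2.imread('pics/w_n.png')[90:280,200:360]; cv2.imwrite('pics/n.png',cv2.resize(im,None,fx=3.1,fy=3.1,interpolation=cv2.INTER_CUBIC))"
```

```text
24.775 [ 0.5119 -0.3175  0.2263] 0.0423465434932144 cam [ 0.44  -0.313  0.371] axis [ 0.294 -0.015 -0.956]
orange [503. 176.] [463 108] [559 243] [520.  -64.6   8.3 143.5 112.9]
blue [280. 175.] [233 112] [327 242] [ 508.1 -316.6   -3.1  138.1   93.7]
24.775 [-0.559  0.424  0.244  1.382  0.008 -0.504] [ 0.5119 -0.3175  0.2263]
[[-0.998, 0.055, 0.011], [0.055, 0.998, 0.002], [-0.011, 0.002, -1.0]]
{'shift': array([0.06 , 4.378, 0.072]), 'toolyaw': np.float64(176.86), 'turn': np.float64(0.0101)}
```

View pics/n.png

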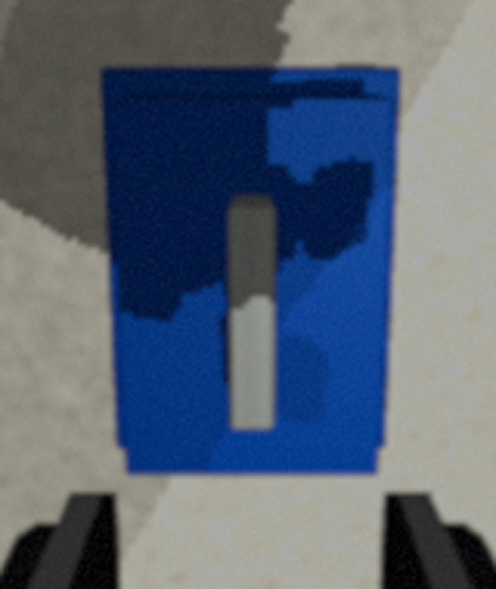

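The cover's far edge is at crop row 472 (127-379), its near edge at about row 98, and the flange's near edge at row 67 (103-399). It looks flush. I'm checking the numbers.

```bash
python3 -c "
from h import *
c=dict(np.load('w_n.npz'))
P=lambda l,z:p2w(c,[[199.7+x/3.1,89.7+y/3.1] for x,y in l],z)*1000
u=np.array([np.cos(np.radians(-3.1)),np.sin(np.radians(-3.1))])
f=P([(103,67),(399,67)],.008); k=P([(127,473),(379,473)],.056); n=P([(253,98)],.056)
print(f.mean(0)+75*u, k.mean(0)-65*u, n[0]+65*u, [np.degrees(np.arctan2(-(e[1]-e[0])[0],(e[1]-e[0])[1])).round(2) for e in (f,k)])"
```

```text
[ 513.16759737 -316.35866662] [ 512.48106745 -315.78391292] [ 513.05120659 -315.85648331] [np.float64(-3.14), np.float64(-3.18)]
```

Within about 0.5 mm and 0.1 degrees. Next I'll stop over the open orange tray to measure it, then go on to the mat.

move_arm:
  targets:
    - {"tx":0,"ty":0.4,"tz":0,"turn":0,"hand":0}
    - {"tx":0,"ty":0.94,"tz":0,"turn":0,"hand":0}

```text
time_s: 25.02
ee_pos: [0.5162, -0.2229, 0.2248]
orientation: [0.089, 3.132, 0.005]
ft_force: [1.0, 0.2, -0.5]
finger_gap: 0.0428
finger_force: 0.0
```

move_arm:
  targets:
    - {"tx":0.1,"ty":0.5,"tz":0,"turn":-0.05,"hand":0}
    - {"tx":0.15,"ty":0.94,"tz":0,"turn":-0.098,"hand":0}

```text
time_s: 25.28
ee_pos: [0.5059, -0.127, 0.2253]
orientation: [-0.226, 3.124, 0.003]
ft_force: [0.4, -1.1, -0.2]
finger_gap: 0.0427
finger_force: 0.0
```

move_arm:
  targets:
    - {"tx":0.1,"ty":0.5,"tz":0,"turn":0,"hand":0}
    - {"tx":0.1,"ty":0.9,"tz":0,"turn":0,"hand":0}
    - {"tx":0.1,"ty":0.9,"tz":0,"turn":0,"hand":0}
    - {"tx":0.1,"ty":0.9,"tz":0,"turn":0,"hand":0}

```text
time_s: 25.78
ee_pos: [0.4842, -0.0413, 0.2258]
orientation: [-0.222, 3.124, 0.002]
ft_force: [0.6, 0.2, -0.5]
finger_gap: 0.0431
finger_force: 0.0
```

```bash
python3 look.py o .008; python3 st.py; python3 -c "
from tray import *
from station import arm
c=dict(np.load('w_o.npz')); print(tray(c,'orange',[518,-38],8)); 
print(togo(arm.get_state(),[.5225,.3407],.22,-4.3))"
```

```text
25.825 [ 0.4843 -0.0417  0.2259] 0.043009712070553985 cam [ 0.413 -0.051  0.369] axis [ 0.289  0.042 -0.956]
orange [279. 210.] [233 149] [326 274] [532.5 -35.3   7.8 162.7 108.6]
orange [543. 252.] [509 196] [559 294] [526.2 338.9  -4.5 130.3  86.3]
blue [ 46. 169.] [  0 100] [ 99 238] [ 520.8 -326.4   -3.5  166.9  131.2]
green [523. 248.] [472 160] [559 313] [521.5 325.5  -4.4 197.3 147.7]
25.825 [-0.088  0.176 -0.093  1.292  0.003 -0.229] [ 0.4843 -0.0417  0.2259]
[[-0.99, -0.14, 0.01], [-0.14, 0.99, 0.002], [-0.01, 0.001, -1.0]]Traceback (most recent call last):
  File "<string>", line 4, in <module>
    c=dict(np.load('w_o.npz')); print(tray(c,'orange',[518,-38],8));
                                      ~~~~^^^^^^^^^^^^^^^^^^^^^^^^
  File "tray.py", line 16, in tray
    p=np.polyfit(pts[:,0],pts[:,1],1); r=abs(pts[:,1]-np.polyval(p,pts[:,0])); pts=pts[r<=max(.8,2*np.median(r))]
                 ~~~^^^^^
IndexError: too many indices for array: array is 1-dimensional, but 2 were indexed
```

```bash
python3 -c "
from tray import *
from station import arm
c=dict(np.load('w_o.npz')); print(tray(c,'orange',[525.5,-36.5],7.9)); 
print(togo(arm.get_state(),[.5235,.3405],.22,-4.4))"
```

```text
[(0, 1, 'rim', np.float64(-1.12), np.float64(0.36), 20), (0, -1, 'flange', np.float64(-1.12), np.float64(0.37), 18), (1, 1, 'flange', np.float64(-1.54), np.float64(-0.09), 34), (1, -1, 'flange', np.float64(-1.54), np.float64(0.1), 34)]
(array([526.2, -35.9]), np.float64(7.74))
{'shift': array([-0.924,  3.729,  0.071]), 'toolyaw': np.float64(-171.93), 'turn': np.float64(0.1088)}
```

Orange tray: (526.2, -35.9) mm, yaw 7.74°. Now to the orange cover on the mat.

move_arm:
  targets:
    - {"tx":-0.1,"ty":0.4,"tz":0,"turn":0,"hand":0}
    - {"tx":-0.23,"ty":0.93,"tz":0,"turn":0,"hand":0}

```text
time_s: 26.08
ee_pos: [0.4945, 0.0536, 0.2266]
orientation: [-0.215, 3.124, 0.002]
ft_force: [1.4, -0.3, 0.3]
finger_gap: 0.0428
finger_force: 0.0
```

move_arm:
  targets:
    - {"tx":-0.1,"ty":0.5,"tz":0,"turn":0,"hand":0}
    - {"tx":-0.23,"ty":0.93,"tz":0,"turn":0,"hand":0}

```text
time_s: 26.32
ee_pos: [0.5041, 0.1503, 0.2269]
orientation: [-0.219, 3.123, 0.002]
ft_force: [0.9, -0.4, 0.1]
finger_gap: 0.0427
finger_force: 0.0
```

move_arm:
  targets:
    - {"tx":-0.1,"ty":0.5,"tz":0,"turn":0,"hand":0}
    - {"tx":-0.23,"ty":0.93,"tz":0,"turn":0,"hand":0}

```text
time_s: 26.58
ee_pos: [0.514, 0.2456, 0.2271]
orientation: [-0.219, 3.123, 0.002]
ft_force: [0.2, -0.3, -0.2]
finger_gap: 0.0425
finger_force: 0.0
```

move_arm:
  targets:
    - {"tx":-0.1,"ty":0.5,"tz":0.1,"turn":0.05,"hand":0}
    - {"tx":-0.23,"ty":0.9,"tz":0.3,"turn":0.1,"hand":0}
    - {"tx":-0.23,"ty":0.94,"tz":0.5,"turn":0.109,"hand":0}
    - {"tx":-0.23,"ty":0.94,"tz":0.5,"turn":0.109,"hand":0}
    - {"tx":-0.23,"ty":0.94,"tz":0.5,"turn":0.109,"hand":0}

```text
time_s: 27.2
ee_pos: [0.5242, 0.3403, 0.1785]
orientation: [0.121, 3.128, 0.004]
ft_force: [0.3, -0.0, 0.1]
finger_gap: 0.0429
finger_force: 0.0
```

```bash
python3 look.py p .009; python3 -c "
from h import *
from station import arm
c=dict(np.load('w_p.npz'));b=max(blobs(mask(c['img'],'orange')),key=len)
x=rect(p2w(c,b,.009))
print(togo(arm.get_state(),x[:2]/1000,.0195,x[2]))"
```

```text
27.25 [0.5243 0.3405 0.1789] 0.042655522767614064 cam [0.452 0.346 0.322] axis [ 0.292 -0.02  -0.956]
orange [280. 183.] [235 123] [325 245] [526.1 340.9  -4.3 130.1  90.1]
orange [  7. 246.] [  0 218] [ 21 266] [569.6  24.7 -20.8  63.1  26.4]
green [278. 178.] [194  84] [366 268] [522.  341.3  -4.4 195.3 166.8]
{'shift': array([ 1.000e-03, -0.000e+00,  1.594e+00]), 'toolyaw': np.float64(175.55), 'turn': np.float64(-0.0013)}
```

move_arm:
  targets:
    - {"tx":0,"ty":0,"tz":0.4,"turn":0,"hand":0}
    - {"tx":0,"ty":0,"tz":0.8,"turn":0,"hand":0}
    - {"tx":0,"ty":0,"tz":1,"turn":0,"hand":0}

```text
time_s: 27.62
ee_pos: [0.5245, 0.3404, 0.0769]
orientation: [0.121, 3.129, 0.003]
ft_force: [-0.0, 0.8, -0.1]
finger_gap: 0.0426
finger_force: 0.0
```

move_arm:
  targets:
    - {"tx":0,"ty":0,"tz":0.3,"turn":0,"hand":0}
    - {"tx":0,"ty":0,"tz":0.5,"turn":0,"hand":0}
    - {"tx":0,"ty":0,"tz":0.59,"turn":0,"hand":0}
    - {"tx":0,"ty":0,"tz":0.59,"turn":0,"hand":0}

```text
time_s: 28.12
ee_pos: [0.5256, 0.3413, 0.0193]
orientation: [0.121, 3.128, 0.004]
ft_force: [0.2, 0.1, 0.2]
finger_gap: 0.0427
finger_force: 0.0
```

move_arm:
  targets:
    - {"tx":0,"ty":0,"tz":0,"turn":0,"hand":-1}
    - {"tx":0,"ty":0,"tz":0,"turn":0,"hand":-1}
    - {"tx":0,"ty":0,"tz":0,"turn":0,"hand":-1}
    - {"tx":0,"ty":0,"tz":0,"turn":0,"hand":-1}

```text
time_s: 28.62
ee_pos: [0.5259, 0.3419, 0.0201]
orientation: [0.12, 3.127, 0.005]
ft_force: [-0.3, -1.1, 6.2]
finger_gap: 0.0131
finger_force: 44.7
```

move_arm:
  targets:
    - {"tx":0,"ty":0,"tz":-0.1,"turn":0,"hand":-1}
    - {"tx":0,"ty":0,"tz":-0.3,"turn":0,"hand":-1}
    - {"tx":0,"ty":0,"tz":-0.6,"turn":0,"hand":-1}
    - {"tx":0,"ty":0,"tz":-0.9,"turn":0,"hand":-1}
    - {"tx":0,"ty":0,"tz":-1,"turn":0,"hand":-1}

```text
time_s: 29.25
ee_pos: [0.525, 0.3419, 0.1213]
orientation: [0.12, 3.126, 0.007]
ft_force: [1.2, -0.0, -1.7]
finger_gap: 0.013
finger_force: 44.1
```

move_arm:
  targets:
    - {"tx":0,"ty":0,"tz":-0.3,"turn":0,"hand":-1}
    - {"tx":0,"ty":0,"tz":-0.5,"turn":0,"hand":-1}
    - {"tx":0,"ty":0,"tz":-0.5,"turn":0,"hand":-1}

```text
time_s: 29.62
ee_pos: [0.5242, 0.3416, 0.1697]
orientation: [0.12, 3.127, 0.006]
ft_force: [0.4, 0.4, -2.1]
finger_gap: 0.0132
finger_force: 44.2
```

```bash
python3 look.py q .156; python3 -c "
from h import *
from station import arm
print(togo(arm.get_state(),[.5262,-.0359],.17,7.75))"
```

```text
29.675 [0.5237 0.3413 0.1684] 0.012875023753853986 cam [0.452 0.347 0.313] axis [ 0.293 -0.019 -0.956]
orange [280. 208.] [189 130] [371 299] [508.2 343.5  -4.2  97.3  91.2]
green [278. 106.] [189  83] [367 129] [448.6 347.2  85.5  85.9  21.7]
{'shift': array([-0.314, -3.759, -0.024]), 'toolyaw': np.float64(175.6), 'turn': np.float64(-0.106)}
```

move_arm:
  targets:
    - {"tx":-0.02,"ty":-0.25,"tz":0,"turn":0,"hand":-1}
    - {"tx":-0.05,"ty":-0.6,"tz":0,"turn":0,"hand":-1}
    - {"tx":-0.08,"ty":-0.94,"tz":0,"turn":0,"hand":-1}

```text
time_s: 30.05
ee_pos: [0.5236, 0.2456, 0.1669]
orientation: [0.12, 3.131, 0.002]
ft_force: [1.2, 0.3, -2.2]
finger_gap: 0.0127
finger_force: 44.2
```

move_arm:
  targets:
    - {"tx":-0.04,"ty":-0.47,"tz":0,"turn":0,"hand":-1}
    - {"tx":-0.08,"ty":-0.94,"tz":0,"turn":0,"hand":-1}

```text
time_s: 30.3
ee_pos: [0.5243, 0.1511, 0.1669]
orientation: [0.119, 3.131, 0.003]
ft_force: [0.1, 0.4, -1.6]
finger_gap: 0.0131
finger_force: 44.2
```

move_arm:
  targets:
    - {"tx":-0.04,"ty":-0.47,"tz":0,"turn":0,"hand":-1}
    - {"tx":-0.08,"ty":-0.94,"tz":0,"turn":0,"hand":-1}

```text
time_s: 30.55
ee_pos: [0.5251, 0.0567, 0.1668]
orientation: [0.12, 3.13, 0.004]
ft_force: [0.8, 0.3, -2.5]
finger_gap: 0.0127
finger_force: 44.2
```

move_arm:
  targets:
    - {"tx":-0.04,"ty":-0.4,"tz":0,"turn":-0.05,"hand":-1}
    - {"tx":-0.08,"ty":-0.75,"tz":0,"turn":-0.1,"hand":-1}
    - {"tx":-0.08,"ty":-0.94,"tz":0,"turn":-0.106,"hand":-1}
    - {"tx":-0.08,"ty":-0.94,"tz":0,"turn":-0.106,"hand":-1}

```text
time_s: 31.05
ee_pos: [0.5259, -0.0371, 0.1667]
orientation: [-0.208, 3.126, 0.003]
ft_force: [-0.3, 0.1, -1.9]
finger_gap: 0.0133
finger_force: 44.3
```

```bash
python3 st.py; python3 -c "
from h import *
from station import arm
print(togo(arm.get_state(),[.5267,-.0359],.0795,7.75))"
```

```text
31.05 [-0.072  0.281 -0.11   1.171  0.003 -0.205] [ 0.5259 -0.0371  0.1667]
[[-0.991, -0.133, 0.009], [-0.133, 0.991, 0.002], [-0.009, 0.001, -1.0]]
{'shift': array([-0.001,  0.01 ,  0.873]), 'toolyaw': np.float64(-172.37), 'turn': np.float64(-0.001)}
```

move_arm:
  targets:
    - {"tx":0,"ty":0.01,"tz":0.3,"turn":-0.001,"hand":-1}
    - {"tx":0,"ty":0.01,"tz":0.6,"turn":-0.001,"hand":-1}
    - {"tx":0,"ty":0.01,"tz":0.8,"turn":-0.001,"hand":-1}
    - {"tx":0,"ty":0.01,"tz":0.87,"turn":-0.001,"hand":-1}
    - {"tx":0,"ty":0.01,"tz":0.87,"turn":-0.001,"hand":-1}

```text
time_s: 31.68
ee_pos: [0.5273, -0.0344, 0.0809]
orientation: [-0.215, 3.124, 0.002]
ft_force: [-0.0, 0.5, -2.4]
finger_gap: 0.0131
finger_force: 44.2
```

```bash
python3 look.py r .008; python3 -c "
from h import *
from station import arm
print(togo(arm.get_state(),[.5267,-.0359],.0675,7.75))
im=cv2.imread('pics/w_r.png')[80:330,150:410]; cv2.imwrite('pics/r.png',cv2.resize(im,None,fx=2.3,fy=2.3,interpolation=cv2.INTER_CUBIC))"
```

```text
31.725 [ 0.5277 -0.0346  0.0815] 0.013126091888539871 cam [ 0.456 -0.044  0.224] axis [ 0.289  0.041 -0.956]
orange [280. 200.] [189 108] [371 299] [525.2 -34.3   7.8 147.9 126.4]
{'shift': array([ 0.014, -0.012,  0.14 ]), 'toolyaw': np.float64(-172.12), 'turn': np.float64(0.0012)}
```

View pics/r.png

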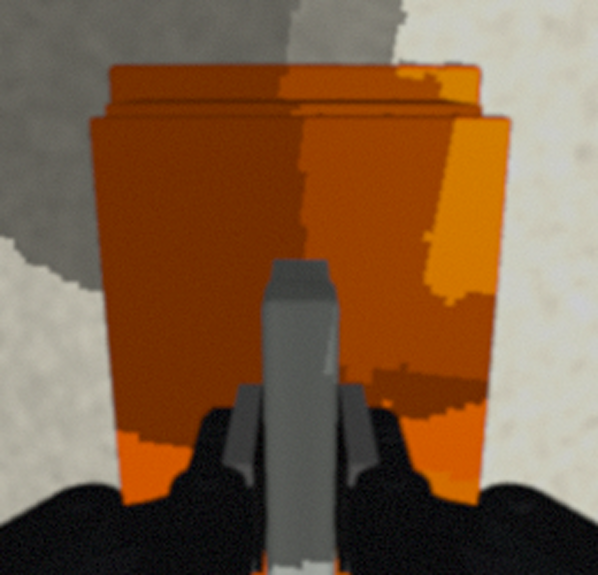

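The flange's near edge is at crop row 65 (110-481), the cover edge at row 117 (91-511), and a strip of rim shows between them. The cover needs a small correction.

```bash
python3 -c "
from h import *
from station import arm
c=dict(np.load('w_r.npz'))
P=lambda l,z:p2w(c,[[149.8+x/2.3,79.8+y/2.3] for x,y in l],z)*1000
f=P([(109.5,65),(481,65)],.008); k=P([(90.5,117),(511,117)],.0815-.0168+.006); m=P([(106,103.5),(482,103.5)],.05)
u=np.array([np.cos(np.radians(7.75)),np.sin(np.radians(7.75))])
for e,n in((f,75),(m,65),(k,65)): print(e.round(1).tolist(),np.linalg.norm(e[1]-e[0]).round(1), (e.mean(0)+u*n).round(1),np.degrees(np.arctan2(-(e[1]-e[0])[0],(e[1]-e[0])[1])).round(2))
d=((f.mean(0)+u*75)-(k.mean(0)+u*65))/1000; print(d)
s=arm.get_state(); print(togo(s,s['ee_pos'][:2]+d,s['ee_pos'][2]-.013))"
```

```text
[[459.5, -99.6], [444.7, 8.1]] 108.7 [526.4 -35.6] 7.86
[[467.8, -89.0], [455.5, 0.0]] 89.9 [526.  -35.8] 7.86
[[469.5, -86.8], [457.3, 1.5]] 89.1 [527.8 -33.9] 7.88
[-0.00142178 -0.00174697]
{'shift': array([ 0.018, -0.015,  0.13 ]), 'toolyaw': np.float64(-172.12)}
```

move_arm:
  targets:
    - {"tx":0.02,"ty":-0.016,"tz":0.03,"turn":0,"hand":-1}
    - {"tx":0.02,"ty":-0.016,"tz":0.08,"turn":0,"hand":-1}
    - {"tx":0.02,"ty":-0.016,"tz":0.1,"turn":0,"hand":-1}
    - {"tx":0.02,"ty":-0.016,"tz":0.1,"turn":0,"hand":-1}

```text
time_s: 32.22
ee_pos: [0.5258, -0.0368, 0.071]
orientation: [-0.215, 3.124, 0.002]
ft_force: [-0.0, 0.2, -1.6]
finger_gap: 0.0129
finger_force: 44.2
```

```bash
python3 look.py s .008; python3 -c "
from h import *
c=dict(np.load('w_s.npz')); v=cv2.cvtColor(c['img'],cv2.COLOR_RGB2HSV)[...,2]; m=mask(c['img'],'orange')
for r in range(100,140,1): 
    x=np.where(m[r]>0)[0]; print(r,x.min() if len(x) else 0,x.max() if len(x) else 0,v[r,[215,240,320]])"
```

```text
32.275 [ 0.5259 -0.0368  0.0711] 0.013254628775169877 cam [ 0.454 -0.046  0.214] axis [ 0.29   0.04  -0.956]
orange [280. 201.] [189 111] [371 299] [521.4 -37.    7.8 139.3 120.6]
100 0 0 [103 102 128]
101 0 0 [100 105 126]
102 0 0 [104 103 126]
103 0 0 [ 99 104 123]
104 0 0 [100 102 124]
105 0 0 [103 106 124]
106 0 0 [101 103 123]
107 0 0 [ 99 105 126]
108 0 0 [ 99 103 121]
109 0 0 [ 98 101 126]
110 0 0 [103 103 125]
111 199 359 [108 112 132]
112 197 364 [115 115 143]
113 197 364 [118 116 154]
114 197 365 [117 119 159]
115 197 365 [117 118 158]
116 197 364 [121 117 158]
117 197 364 [120 116 157]
118 197 364 [120 120 159]
119 197 364 [117 120 158]
120 197 364 [117 119 159]
121 197 364 [117 118 158]
122 198 364 [120 118 158]
123 198 364 [116 119 158]
124 198 364 [118 119 157]
125 198 364 [114 115 147]
126 198 364 [101  98 120]
127 198 364 [87 88 93]
128 198 364 [90 91 90]
129 197 364 [95 98 96]
130 195 365 [101 103 113]
131 190 369 [107 111 137]
132 189 371 [117 117 154]
133 189 371 [117 116 157]
134 189 371 [119 116 158]
135 189 371 [118 118 155]
136 189 370 [114 117 157]
137 189 370 [117 120 155]
138 190 370 [118 120 155]
139 190 370 [118 117 158]
```

```bash
python3 -c "
from h import *
from station import arm
c=dict(np.load('w_s.npz'))
f=p2w(c,[[196.5,111.2],[364.7,111.2]],.008)*1000; k=p2w(c,[[188.5,130.7],[371.5,130.7]],.0711-.0171+.006)*1000
u=np.array([np.cos(np.radians(7.85)),np.sin(np.radians(7.85))])
for e,n in((f,75),(k,65)): print(np.linalg.norm(e[1]-e[0]).round(1), (e.mean(0)+u*n).round(1))"
```

```text
108.3 [526.8 -35.9]
89.6 [526.4 -36.4]
```

move_arm:
  targets:
    - {"tx":-0.002,"ty":0.003,"tz":0.02,"turn":0,"hand":-1}
    - {"tx":-0.002,"ty":0.003,"tz":0.03,"turn":0,"hand":-1}
    - {"tx":-0.002,"ty":0.003,"tz":0.036,"turn":0,"hand":-1}
    - {"tx":-0.002,"ty":0.003,"tz":0.036,"turn":0,"hand":-1}

```text
time_s: 32.78
ee_pos: [0.5261, -0.0364, 0.0675]
orientation: [-0.215, 3.123, 0.002]
ft_force: [0.1, -0.4, -1.8]
finger_gap: 0.0132
finger_force: 44.2
```

move_arm:
  targets:
    - {"tx":0,"ty":0,"tz":0.005,"turn":0,"hand":-1}
    - {"tx":0,"ty":0,"tz":0.008,"turn":0,"hand":-1}

```text
time_s: 33.02
ee_pos: [0.5262, -0.0365, 0.0671]
orientation: [-0.215, 3.123, 0.002]
ft_force: [-3.3, 0.2, 8.6]
finger_gap: 0.0135
finger_force: 45.7
```

Gentle contact. I'm releasing, rising, and checking both trays.

move_arm:
  targets:
    - {"tx":0,"ty":0,"tz":0,"turn":0,"hand":0}
    - {"tx":0,"ty":0,"tz":0,"turn":0,"hand":0}
    - {"tx":0,"ty":0,"tz":0,"turn":0,"hand":0}

```text
time_s: 33.4
ee_pos: [0.5261, -0.0364, 0.0667]
orientation: [-0.215, 3.123, 0.002]
ft_force: [0.0, 0.4, -1.1]
finger_gap: 0.0427
finger_force: 0.0
```

move_arm:
  targets:
    - {"tx":0,"ty":0,"tz":-0.2,"turn":0,"hand":0}
    - {"tx":0,"ty":0,"tz":-0.6,"turn":0,"hand":0}
    - {"tx":0,"ty":0,"tz":-1,"turn":0,"hand":0}

```text
time_s: 33.78
ee_pos: [0.5247, -0.0366, 0.1678]
orientation: [-0.215, 3.124, 0.002]
ft_force: [0.9, -0.1, 0.2]
finger_gap: 0.0427
finger_force: 0.0
```

move_arm:
  targets:
    - {"tx":0,"ty":0,"tz":-0.4,"turn":0,"hand":0}
    - {"tx":0,"ty":0,"tz":-0.6,"turn":0,"hand":0}
    - {"tx":0,"ty":0,"tz":-0.6,"turn":0,"hand":0}

```text
time_s: 34.15
ee_pos: [0.5252, -0.0368, 0.228]
orientation: [-0.215, 3.121, 0.002]
ft_force: [-0.2, -0.4, -1.4]
finger_gap: 0.0427
finger_force: 0.0
```

```bash
python3 look.py t .056; python3 - <<'E'
from h import *
c=dict(np.load('w_t.npz')); m=mask(c['img'],'orange'); v=cv2.cvtColor(c['img'],cv2.COLOR_RGB2HSV)[...,2]
for r in list(range(105,126))+list(range(225,246)):
    x=np.where(m[r]>0)[0]; print(r,(x.min(),x.max()) if len(x) else 0,v[r,[255,300]])
cv2.imwrite('pics/t.png',cv2.resize(cv2.imread('pics/w_t.png')[90:280,200:360],None,fx=3.1,fy=3.1,interpolation=cv2.INTER_CUBIC))
E
```

```text
34.2 [ 0.5246 -0.0368  0.2267] 0.04274536508521002 cam [ 0.453 -0.046  0.371] axis [ 0.293  0.04  -0.955]
orange [280. 175.] [233 112] [328 243] [521.6 -36.8   7.8 139.4  94.2]
blue [ 44. 134.] [ 0 63] [ 95 203] [ 509.4 -286.1   -3.2  138.7  107.5]
green [532. 213.] [478 124] [559 284] [512.2 269.8  -4.4 171.  114.7]
105 0 [ 78 164]
106 0 [ 78 162]
107 0 [ 79 163]
108 0 [ 82 163]
109 0 [ 82 163]
110 0 [ 79 152]
111 0 [ 82 136]
112 (np.int64(234), np.int64(323)) [ 87 144]
113 (np.int64(233), np.int64(327)) [ 90 165]
114 (np.int64(233), np.int64(328)) [ 93 162]
115 (np.int64(233), np.int64(328)) [ 91 146]
116 (np.int64(233), np.int64(328)) [ 95 129]
117 (np.int64(233), np.int64(328)) [ 97 128]
118 (np.int64(233), np.int64(328)) [ 96 126]
119 (np.int64(234), np.int64(328)) [ 93 125]
120 (np.int64(233), np.int64(328)) [ 89 106]
121 (np.int64(233), np.int64(328)) [79 92]
122 (np.int64(233), np.int64(327)) [ 83 118]
123 (np.int64(233), np.int64(327)) [ 89 150]
124 (np.int64(233), np.int64(327)) [ 93 166]
125 (np.int64(233), np.int64(327)) [ 91 166]
225 (np.int64(238), np.int64(323)) [167 168]
226 (np.int64(238), np.int64(323)) [166 168]
227 (np.int64(238), np.int64(323)) [167 165]
228 (np.int64(238), np.int64(323)) [167 168]
229 (np.int64(238), np.int64(323)) [168 167]
230 (np.int64(238), np.int64(323)) [166 167]
231 (np.int64(238), np.int64(323)) [167 165]
232 (np.int64(238), np.int64(323)) [167 165]
233 (np.int64(238), np.int64(322)) [164 165]
234 (np.int64(239), np.int64(321)) [167 167]
235 (np.int64(240), np.int64(320)) [166 166]
236 (np.int64(241), np.int64(320)) [167 168]
237 (np.int64(241), np.int64(320)) [167 168]
238 (np.int64(241), np.int64(320)) [167 167]
239 (np.int64(241), np.int64(320)) [167 166]
240 (np.int64(241), np.int64(320)) [168 166]
241 (np.int64(241), np.int64(320)) [167 167]
242 (np.int64(241), np.int64(320)) [167 167]
243 (np.int64(242), np.int64(242)) [162 165]
244 0 [159 160]
245 0 [161 164]
```

View pics/t.png

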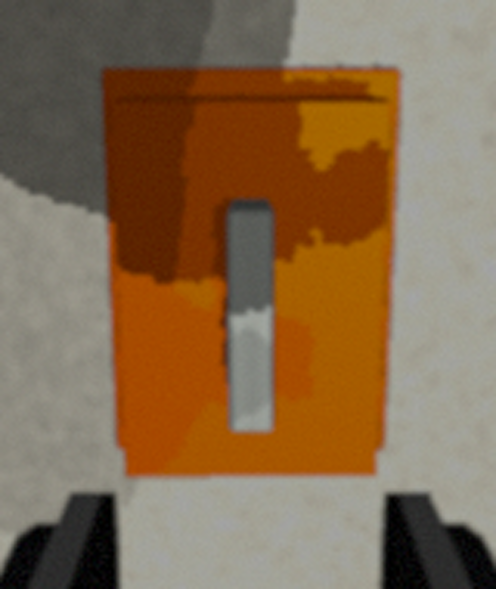

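Flange and cover are both centred on column 280.5, and the near and far edges are flush. The arm is clear, so I'm handing in.

```bash
python3 -c "
from station import close_job
print(close_job())"
```

```text
the job is handed in; nothing more can be done
None
```

The covers are swapped: each tray is closed by the cover of its own colour, flat and within about 0.5 mm of flush by the camera checks, and the job was handed in at about 34 s.

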